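# Probe the socket, plant the post that fits its depth

### The arm

A 6-joint arm with a two-finger parallel gripper is mounted at the origin on the work surface. World frame = base frame: x ahead of the robot, y to its left, z up, the work surface at z = 0. Lengths are in m, angles in degrees, forces in N, time in s.
With the tool pointing down it reaches from about 0.4 to 0.825 m from the base axis. Payload 7 kg.
Tool frame: the origin (TCP) lies midway between the tips of the shut fingers; the grasp point (between the pads) lies 19 mm behind it; x points along the fingers, z is the direction in which the jaws open and shut, and the axes are right-handed (so a half turn about x gives the same grasp; the last joint's range is limited). The gripper opens to 88 mm and grips with 3 to 60 N. Pads are 19 mm wide; open, the fingers measure 130 mm over their backs; the gripper's body (78 mm by 193 mm) begins 47 mm behind the grasp point.
Start: joints at [-53.107, 20.546, 0.682, 0, -70.136, -16.507], TCP at [0.235, -0.633, 0.227] pointing down, gripper open.
Joint ranges: [-176.03, 176.03], [-82.01, 121.73], [-58.28, 71.71], [-173.87, 95.51], [-174.79, -0.11], [-173.66, 173.66]. Speed limits (degrees/s): [136.94, 136.94, 172.46, 180, 180, 180].

### API

Orientations are given as [roll, pitch, yaw] about the fixed x, y, z axes, in that order (R = Rz(yaw) Ry(pitch) Rx(roll)).
In Python, from plant import ctrl gives the robot as it stands.
- The arm moves only by the tool servo_tool, never from a script. Its argument "motion" is a list of rows, each an object with "offset": the shift along the tool's x, y, z in m, a list of three; "roll": the turn about the tool's x in degrees; "claw": the opening, from -1 (shut) to 1 (fully open), so that 0 is half open. In form: [{"offset": [x, y, z], "roll": roll, "claw": claw}, ...]. A call has 1 to 12 rows; each row shifts and turns the commanded pose from where the row before left it, along the tool's axes as they then stand; what a row does not reach is not made up. A row lasts 1/8 s, in which the tool goes at most 62.5 mm and 10.7 degrees, less where a joint would pass 70% of its speed; a pose out of reach is approached as far as the arm can. A call is refused whole if a number of a shift passes 0.0625 or a number of a turn 10.7, either way. A call with a gripper value outside its range is refused whole. The fingers move at their own pace and stop on an object; the grip force is fixed at half the most. Time passes only in rows, so rows that do not move let the fingers close. It gives the time, the measured TCP pose, the force and the opening at its end, in the units of the state.
- ctrl.get_obs(): the state, without advancing time (a new reading comes with each control period).
- ctrl.snapshot(name): name is "side" or "top"; returns a dict with "frame" (384x512x3 uint8, blue, green, red), "z_map" (384x512 float32, m along the optical axis (not along the pixel's ray), 0 where there is no reading), "mtx" (3x3 intrinsics, pixels), "k1" (the pictures are not rectified: a ray, as slopes to the right and down, at radius r is drawn at 1 + k1 r^2 times it, then the intrinsics apply), "extrinsics" (4x4, takes a point from camera to world coordinates). Camera axes: x right, y up, looking along -z (the intrinsics and any distortion apply to the point x, -y, -z); pixel columns grow to the right and rows downward; lengths in m; the calibration is good to about 2 mm. A picture is of the moment at which its call begins.
- ctrl.close_job(): hands the job in, once; it reports no verdict.
The state is a dict: "clock": time; "joint_pos": joint angles; "qvel": joint speeds; "tau": joint torques, N m; "tool_pos": TCP position; "orientation": TCP orientation; "force": force on the tool from outside, world axes, zero at the start; "moment": the same for the moment, N m; "opening": finger opening in m.
Only numpy, scipy, OpenCV 4.12 (cv2) and the standard library are available. Lean on these libraries where they do the work, as an engineer would, in place of code of your own. Each camera call takes 0.05 s, during which the arm holds its last target.

### The job

Take the depth rod from its blue stand, lower it into the socket of the grey block until it rests on the bottom, hold it there lightly for a moment to learn how deep the socket is, and put the rod back in its stand. Then plant the post that suits that depth: gently lowered, not dropped, right down onto the socket's bottom, so that the rim of the socket falls within the white band on its shaft. Leave the other two posts standing in the rack, press nothing hard against the block, and do not disturb the other things on the table.

Things in the scene. Friction and masses are not known exactly. Their poses are not given: they have to be found in the camera images.
- socket (a point): The blind socket: a vertical 16 mm hole in the middle of the grey block's top face, its edge sharp, with an orange square outline 36 mm wide painted round it. This point: centre of the mouth, level with the top face (80 mm above the table); z up. Its depth is unknown: 26 to 66 mm. Its flat bottom is a firm rubber pad that gives 1 mm per 8 N, at most 2 mm.
- base: The fixed grey cast block with the socket, 140 mm (x) by 110 mm (y), 80 mm high, top face level. Origin at the centre of its underside, on the table, straight below the socket; a black screw knob sticks out of its -x side.
- rod_grip (a point): The loose depth rod (60 g): an 8 mm diameter plain steel rod, 95 mm long, with a green square handle on top, 18 x 18 mm and 40 mm high. This point is the centre of the handle, 115 mm above the rod's tip; z up along the rod, x and y square to the handle's sides. At the start it stands upright in the blue stand, its tip on the table.
- rod_tip (a point): The tip (lower end) of the depth rod.
- stand: The fixed blue stand of the depth rod: a block 70 x 70 mm, 55 mm high, with a plain 11 mm hole right through its centre, in which the rod stands on the table. Origin at the centre of the underside, i.e. where the rod's tip belongs.
- rack: The fixed black rack, 70 mm (x) by 220 mm (y), 40 mm high, with orange edge strips and three plain through holes of 16.5 mm, 75 mm apart along y, in which the three posts stand on the table in any order. Origin at the centre of the underside.
- weight: Bystander: a brass weight, 42 mm in diameter, 55 mm high. Origin at the centre of its underside.
- eraser: Bystander: a board eraser, grey felt under wood, 50 x 120 mm, 34 mm high. Origin at the centre of its underside.
- filter: Bystander: an amber filter disc in a black ring lying flat, 60 mm in diameter, 9 mm high. Origin at the centre of its underside.
- post_yellow_grip (a point): The loose post with the yellow head (90 g): a steel shaft 14 mm in diameter and 56 mm long with a rounded foot (flat in its middle, 9 mm), topped by a yellow square head 20 x 20 mm and 36 mm high. This point is the centre of the head, 74 mm above the foot; z up, x and y square to the head's sides. It stands upright in the rack.
- post_yellow_band (a point): The middle of the white band painted round the shaft of the yellow post: the band is 18 mm tall and runs from 23 to 41 mm above the foot (this point: 32 mm above the foot), so the post suits sockets 23 to 41 mm deep.
- post_blue_grip (a point): The loose post with the blue head (90 g): a steel shaft 14 mm in diameter and 70 mm long with a rounded foot (flat in its middle, 9 mm), topped by a blue square head 20 x 20 mm and 36 mm high. This point is the centre of the head, 88 mm above the foot; z up, x and y square to the head's sides. It stands upright in the rack.
- post_blue_band (a point): The middle of the white band painted round the shaft of the blue post: the band is 18 mm tall and runs from 37 to 55 mm above the foot (this point: 46 mm above the foot), so the post suits sockets 37 to 55 mm deep.
- post_red_grip (a point): The loose post with the red head (90 g): a steel shaft 14 mm in diameter and 84 mm long with a rounded foot (flat in its middle, 9 mm), topped by a red square head 20 x 20 mm and 36 mm high. This point is the centre of the head, 102 mm above the foot; z up, x and y square to the head's sides. It stands upright in the rack.
- post_red_band (a point): The middle of the white band painted round the shaft of the red post: the band is 18 mm tall and runs from 51 to 69 mm above the foot (this point: 60 mm above the foot), so the post suits sockets 51 to 69 mm deep.
There are look-alikes about, which are no part of the job. Of the things shaped like the base, the grey one is meant.

How it is judged:
By the outcome, as a careful person would: the job done as asked, in the order asked, and still so for the second after the job is handed in, with the robot touching nothing.
It also fails if it takes over 64 s, if anything falls off the work surface, if the arm or the gripper's body presses on something with over 40 N, if the wrist force passes 120 N, or if a joint passes its speed limit or range.

## Working session

There is one attempt and no reset: what is moved stays moved. The work goes in short steps, Python scripts to look and compute and a tool call to move; the robot and the scene stay as the last step left them, time stands still between calls to the robot, and variables do not carry over. Pictures are saved under pics/ and viewed, and the job is handed in when it is done.

Besides the shell and the picture viewer there is one more tool, called after "Emit:" by a JSON object that holds its "name" and its "arguments". servo_tool: Moves the arm, as the interface text tells. Its arguments: {"type":"object","properties":{"motion":{"type":"array"}},"required":["motion"]}

```bash
ls; mkdir -p pics
python3 - <<'E'
from plant import ctrl
import cv2,numpy as np,pickle
print(ctrl.get_obs())
for n in ("side","top"):
    s=ctrl.snapshot(n); cv2.imwrite(f"pics/{n}0.png",s["frame"]); pickle.dump(s,open(f"{n}0.pkl","wb"))
    print(n,s["mtx"],s["k1"],s["extrinsics"])
E
```

```text
pics
{'clock': 0.0, 'joint_pos': array([-5.31071615e+01,  2.05914484e+01,  6.32951549e-01, -2.10733775e-02,
       -7.01345369e+01, -1.65079739e+01]), 'qvel': array([-0.02259085,  0.04994778, -0.04934218, -0.07151919, -0.01953036,
        0.03227048]), 'tau': array([ 1.15142561e-04, -5.82725573e+01,  2.93065470e+01,  6.99709922e+00,
        7.22651108e-03, -1.63213567e-04]), 'tool_pos': array([ 0.23493913, -0.63226928,  0.22561328]), 'orientation': array([  4.48880844,  89.90487981, 114.86649596]), 'force': array([-0.15766463,  0.13793179,  0.45420664]), 'moment': array([0.024958  , 0.00275385, 0.00875072]), 'opening': 0.08751101547130612}
side [[407.18316511   0.         256.45232524]
 [  0.         407.18316511 193.17473243]
 [  0.           0.           1.        ]] 0.04058193964738871 [[-0.87226708  0.3092071  -0.37886819  0.17576647]
 [-0.4890081  -0.55879475  0.66979064  0.63404   ]
 [-0.00460553  0.76950594  0.63862305  0.70099974]
 [ 0.          0.          0.          1.        ]]
top [[346.87189269   0.         257.09919706]
 [  0.         346.87189269 190.70610396]
 [  0.           0.           1.        ]] -0.06393194630570824 [[-0.01844387  0.99007586 -0.13931842  0.42006772]
 [-0.99974346 -0.0200946  -0.01045117 -0.00718608]
 [-0.013147    0.13908992  0.99019248  1.02395525]
 [ 0.          0.          0.          1.        ]]
```

View pics/top0.png

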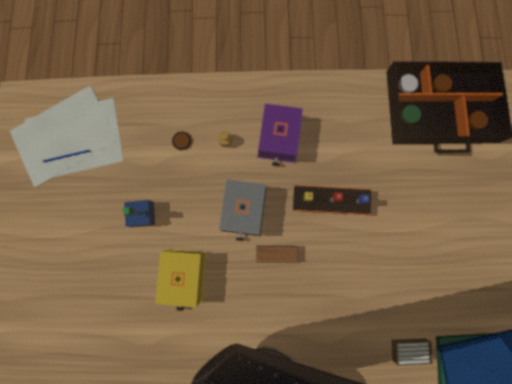

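View pics/side0.png

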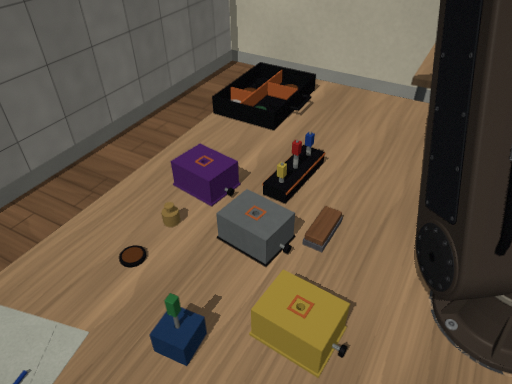

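The top view has three blocks of the base's shape: purple (281,129), grey (243,207) and yellow (179,279). The grey one is meant. The rod stands in the blue stand at (139,213). The rack is at (333,200), with yellow, red and blue posts from left to right. Next I'll enlarge these to confirm, and measure.

```bash
cat > h.py <<'E'
import numpy as np,cv2,pickle
def load(n): return pickle.load(open(n,"rb"))
def ray(s,uv):
    K=s["mtx"];k=s["k1"];uv=np.atleast_2d(np.asarray(uv,float))
    d=(uv-[K[0,2],K[1,2]])/[K[0,0],K[1,1]]
    p=d.copy()
    for _ in range(30): p=d/(1+k*(p**2).sum(1,keepdims=True))
    r=np.c_[p[:,0],-p[:,1],-np.ones(len(p))]
    E=s["extrinsics"]; return E[:3,3],r@E[:3,:3].T
def onz(s,uv,z):
    o,d=ray(s,uv); return o+d*((z-o[2])/d[:,2])[:,None]
def proj(s,P):
    E=s["extrinsics"];K=s["mtx"];c=(np.atleast_2d(P)-E[:3,3])@E[:3,:3]
    p=np.c_[c[:,0],-c[:,1]]/(-c[:,2:3]); p=p*(1+s["k1"]*(p**2).sum(1,keepdims=True))
    return p*[K[0,0],K[1,1]]+[K[0,2],K[1,2]]
def cross(s1,uv1,s2,uv2):
    o1,d1=ray(s1,uv1);o2,d2=ray(s2,uv2)
    d1=d1[0]/np.linalg.norm(d1[0]);d2=d2[0]/np.linalg.norm(d2[0])
    t=np.linalg.lstsq(np.c_[d1,-d2],o2-o1,rcond=None)[0]
    a=o1+t[0]*d1;b=o2+t[1]*d2
    return (a+b)/2,np.linalg.norm(a-b)
E
python3 - <<'E'
from h import *
t=load("top0.pkl")["frame"];s=load("side0.pkl")["frame"]
a=cv2.resize(t[165:245,115:215],(400,320),interpolation=cv2.INTER_CUBIC)
b=cv2.resize(t[165:245,205:305],(400,320),interpolation=cv2.INTER_CUBIC)
c=cv2.resize(t[175:225,285:385],(800,400)[:2] and (400,200),interpolation=cv2.INTER_CUBIC)
top=np.hstack([a,b]); 
d=cv2.resize(s[120:200,250:350],(400,320))[:240]
cv2.imwrite("pics/crop0.png",np.vstack([top,np.hstack([c,d[:200]])]))
a=cv2.resize(s[285:365,140:240],(400,320),interpolation=cv2.INTER_CUBIC)
b=cv2.resize(s[180:260,205:305],(400,320),interpolation=cv2.INTER_CUBIC)
c=cv2.resize(s[125:195,260:330],(400,280),interpolation=cv2.INTER_CUBIC)
cv2.imwrite("pics/crop1.png",np.vstack([np.hstack([a,b]),np.hstack([c,np.zeros_like(c)])]))
E
```

```text
(no output)
```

View pics/crop0.png

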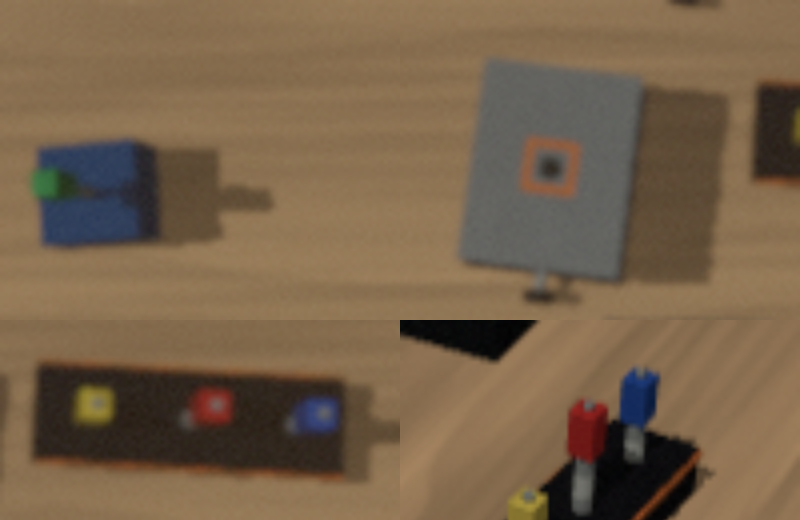

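View pics/crop1.png

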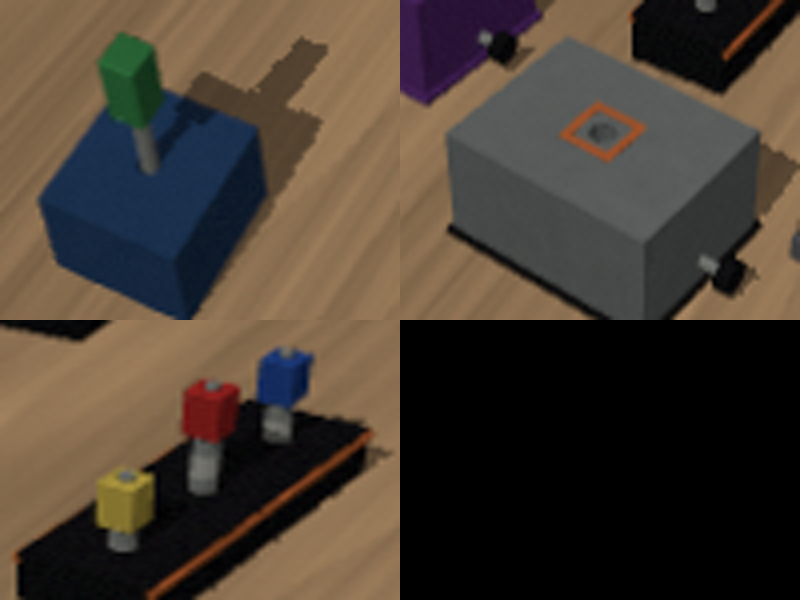

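```bash
cat >> h.py <<'E'
def hsv(s): return cv2.cvtColor(s["frame"],cv2.COLOR_BGR2HSV)
R={"green":((40,90,40),(85,255,255)),"blue":((100,90,40),(130,255,255)),"yellow":((20,90,80),(35,255,255)),"red":((0,140,60),(6,255,255)),"orange":((4,120,80),(16,255,255))}
def mask(s,c,box):
    m=cv2.inRange(hsv(s),*map(np.array,R[c]))
    if c=="red": m|=cv2.inRange(hsv(s),np.array((172,140,60)),np.array((180,255,255)))
    o=np.zeros_like(m);x0,y0,x1,y1=box;o[y0:y1,x0:x1]=m[y0:y1,x0:x1]
    n,l,st,ce=cv2.connectedComponentsWithStats(o)
    if n<2: return None
    i=1+np.argmax(st[1:,4]); return (l==i).astype(np.uint8)*255
def cen(m):
    M=cv2.moments(m,True); return np.array([M["m10"]/M["m00"],M["m01"]/M["m00"]])
def pts(s,m):
    v,u=np.nonzero(m); z=s["z_map"][v,u]; o,d=ray(s,np.c_[u,v]); P=o+d*z[:,None]; return P[z>0]
E
python3 - <<'E'
from h import *
t=load("top0.pkl");s=load("side0.pkl")
boxes={"socket":("orange",(225,190,262,225),(235,195,275,225)),
"rod":("green",(115,195,150,225),(155,285,190,325)),
"yellow":("yellow",(295,180,320,210),(270,155,295,185)),
"red":("red",(325,185,350,210),(285,135,305,160)),
"blue":("blue",(355,185,375,210),(302,125,320,150)),
"stand":("blue",(115,195,160,235),(145,300,215,365))}
for k,(c,bt,bs) in boxes.items():
    mt=mask(t,c,bt);ms=mask(s,c,bs)
    h=lambda m: cen(cv2.fillConvexPoly(np.zeros_like(m),cv2.convexHull(cv2.findNonZero(m)),255))
    ct,cs=h(mt),h(ms); P,g=cross(t,ct,s,cs)
    print(k,(mt>0).sum(),(ms>0).sum(),ct.round(1),cs.round(1),"tri",P.round(4),"gap",round(g,4))
    zz=pts(s,ms);zt=pts(t,mt); print("   zmax side",np.percentile(zz[:,2],[5,50,95]).round(4),"top",np.percentile(zt[:,2],[5,50,95]).round(4))
    if k=="socket": print(onz(t,ct,.08),onz(s,cs,.08))
E
```

```text
socket 68 96 [242.3 206.2] [255.2 212.2] tri [0.5116 0.0444 0.0821] gap 0.002
   zmax side [0.0798 0.0814 0.0834] top [0.079  0.0814 0.0844]
[[0.51081985 0.04413099 0.08      ]] [[0.51366524 0.04278896 0.08      ]]
rod 60 279 [127.3 210.5] [172.3 304.7] tri [0.5015 0.3477 0.1187] gap 0.0
   zmax side [0.1007 0.1258 0.137 ] top [0.1197 0.1344 0.1371]
yellow 84 131 [308.1 195.8] [281.3 169.5] tri [ 0.537  -0.1371  0.0754] gap 0.0013
   zmax side [0.0598 0.0808 0.0939] top [0.0402 0.091  0.0952]
red 80 119 [337.7 196.1] [296.3 147.3] tri [ 0.5314 -0.213   0.1018] gap 0.0013
   zmax side [0.0885 0.1083 0.121 ] top [0.0389 0.1177 0.1229]
blue 58 106 [363.9 198.4] [309.2 139.1] tri [ 0.5254 -0.2873  0.0882] gap 0.0015
   zmax side [0.0754 0.0935 0.1069] top [0.0904 0.1051 0.108 ]
stand 408 2009 [137.4 213.1] [178.6 334.7] tri [0.5002 0.3506 0.0332] gap 0.0016
   zmax side [0.0108 0.0547 0.0575] top [0.0523 0.0554 0.0581]
```

```bash
cat >> h.py <<'E'
from scipy.spatial.transform import Rotation as Ro
def tool(o): return Ro.from_euler("xyz",o["orientation"],degrees=True).as_matrix()
def plan(o,goal,jaw=None):
    """offset in tool axes (start orientation) and roll to bring jaw axis to angle jaw (deg, mod 180)"""
    T=tool(o); off=T.T@(np.array(goal)-o["tool_pos"])
    r=None
    if jaw is not None:
        cur=np.degrees(np.arctan2(T[1,2],T[0,2])); d=(jaw-cur+90)%180-90; r=-d*np.sign(-T[2,0])
    return off,r
def show(o):
    T=tool(o); print("t",round(o["clock"],2),"tcp",o["tool_pos"].round(4),"toolx",T[:,0].round(4),"jaw",round(float(np.degrees(np.arctan2(T[1,2],T[0,2]))),2),"F",o["force"].round(1),"open",round(o["opening"],4),"q",o["joint_pos"].round(1))
E
python3 - <<'E'
from h import *
from plant import ctrl
t=load("top0.pkl");s=load("side0.pkl")
o=ctrl.get_obs();show(o);print(tool(o).round(3))
def rect(name,P): print(name,len(P),[np.round(x,4) for x in cv2.minAreaRect(P[:,:2].astype(np.float32))])
for nm,S,b in(("top",t,(115,195,160,235)),("side",s,(145,300,215,365))):
    P=pts(S,mask(S,"blue",b)); rect("stand "+nm,P[abs(P[:,2]-.055)<.004])
for nm,S,b in(("top",t,(115,195,150,225)),("side",s,(155,285,190,325))):
    P=pts(S,mask(S,"green",b)); rect("handle "+nm,P[P[:,2]>.13])
for c,bt,bs,z in (("yellow",(295,180,320,210),(270,155,295,185),.092),("red",(325,185,350,210),(285,135,305,160),.12),("blue",(355,185,375,210),(302,125,320,150),.106)):
    for S,b in((t,bt),(s,bs)):
        P=pts(S,mask(S,c,b)); rect(c,P[abs(P[:,2]-z)<.005])
# stand top face outline in top view: grey block from depth
for nm,S in(("top",t),("side",s)):
    m=np.zeros(S["z_map"].shape,np.uint8); m[:,:]=255
    P=pts(S,m); 
    for n,c,z,r in(("base",(.512,.044),.08,.11),("stand",(.5,.35),.055,.06),("rack",(.531,-.212),.04,.14)):
        Q=P[(np.hypot(P[:,0]-c[0],P[:,1]-c[1])<r)&(abs(P[:,2]-z)<.005)]; rect(n+nm,Q)
E
```

```text
t 0.1 tcp [ 0.2349 -0.6323  0.2257] toolx [-7.0e-04  1.4e-03 -1.0e+00] jaw 110.38 F [0.8 0.  0.1] open 0.0878 q [-53.1  20.6   0.6  -0.  -70.1 -16.5]
[[-0.001 -0.937 -0.348]
 [ 0.001 -0.348  0.937]
 [-1.     0.     0.002]]
stand top 387 [array([0.4992, 0.3444]), array([0.0649, 0.0656]), np.float64(3.8194)]
stand side 1252 [array([0.5018, 0.3473]), array([0.0721, 0.0709]), np.float64(5.0549)]
handle top 45 [array([0.5011, 0.3446]), array([0.0158, 0.0162]), np.float64(1.9025)]
handle side 113 [array([0.5017, 0.3469]), array([0.0184, 0.0171]), np.float64(0.108)]
yellow 53 [array([ 0.5355, -0.1375]), array([0.0169, 0.0195]), np.float64(87.4859)]
yellow 49 [array([ 0.5358, -0.1333]), array([0.0204, 0.0212]), np.float64(80.841)]
red 47 [array([ 0.5304, -0.209 ]), array([0.0181, 0.0195]), np.float64(84.9294)]
red 37 [array([ 0.5301, -0.2103]), array([0.022 , 0.0198]), np.float64(84.3938)]
blue 40 [array([ 0.5237, -0.2847]), array([0.0187, 0.0165]), np.float64(88.3574)]
blue 30 [array([ 0.5245, -0.2851]), array([0.0223, 0.0215]), np.float64(79.8578)]
basetop 2019 [array([0.5114, 0.0435]), array([0.1104, 0.1406]), np.float64(81.4562)]
standtop 519 [array([0.5006, 0.3461]), array([0.0706, 0.0693]), np.float64(5.0893)]
racktop 1715 [array([ 0.5298, -0.2122]), array([0.2202, 0.0755]), np.float64(85.5479)]
baseside 2171 [array([0.5123, 0.0455]), array([0.1136, 0.1431]), np.float64(82.0247)]
standside 1341 [array([0.5024, 0.3464]), array([0.0727, 0.0732]), np.float64(5.818)]
rackside 1088 [array([ 0.5301, -0.2094]), array([0.2223, 0.0754]), np.float64(85.8349)]
```

Emit:
{"name": "servo_tool", "arguments": {"motion": [{"offset": [0,0,0],"roll": 10.5,"claw": 1},{"offset": [0,0,0],"roll": 10.5,"claw": 1},{"offset": [0,0,0],"roll": 10.5,"claw": 1},{"offset": [0,0,0],"roll": 10.5,"claw": 1},{"offset": [0,0,0],"roll": 10.5,"claw": 1},{"offset": [0,0,0],"roll": 10.5,"claw": 1},{"offset": [0,0,0],"roll": 10.5,"claw": 1},{"offset": [0,0,0],"roll": 10.5,"claw": 1},{"offset": [0,0,0],"roll": 10.5,"claw": 1},{"offset": [0,0,0],"roll": 10.5,"claw": 1}]}}

```text
clock: 1.35
tool_pos: [0.235, -0.6324, 0.226]
orientation: [110.2, 89.9, 115.3]
force: [0.8, 0.7, 0.2]
opening: 0.088
```

Run:
```python
from h import *
from plant import ctrl
o=ctrl.get_obs();show(o);print(tool(o).round(4))
print(plan(o,(.47,-.2,.23),5),plan(o,(.5014,.346,.2),5))
```

```text
t 1.35 tcp [ 0.235  -0.6324  0.226 ] toolx [-4.e-04  1.e-03 -1.e+00] jaw 5.03 F [0.8 0.7 0.2] open 0.088 q [ -53.1   20.6    0.7   -0.   -70.1 -121.9]
[[-4.000e-04 -8.780e-02  9.961e-01]
 [ 1.000e-03  9.961e-01  8.780e-02]
 [-1.000e+00  1.000e-03 -4.000e-04]]
(array([-0.00369832,  0.41014599,  0.27207064]), np.float64(0.03475968105647098)) (array([0.02680694, 0.95125382, 0.35127741]), np.float64(0.03475968105647098))
```

I took the wrong way round: joint 6 would run out of range at the stand. I'll make a half turn back, which gives the same grasp, and start across.

Emit:
{"name": "servo_tool", "arguments": {"motion": [{"offset": [0,0,0],"roll": -10.6,"claw": 1},{"offset": [0,0,0],"roll": -10.6,"claw": 1},{"offset": [0,0,0],"roll": -10.6,"claw": 1},{"offset": [0,0,0],"roll": -10.6,"claw": 1},{"offset": [0,0,0],"roll": -10.6,"claw": 1},{"offset": [0,0,0],"roll": -10.6,"claw": 1},{"offset": [0,0,0],"roll": -10.6,"claw": 1},{"offset": [0,0,0],"roll": -10.6,"claw": 1},{"offset": [0,0,0],"roll": -10.6,"claw": 1},{"offset": [0,0,0],"roll": -10.6,"claw": 1},{"offset": [0,0,0],"roll": -10.6,"claw": 1},{"offset": [0,0,0],"roll": -10.6,"claw": 1}]}}

```text
clock: 2.85
tool_pos: [0.235, -0.6324, 0.226]
orientation: [-18.1, 89.9, 114.8]
force: [-0.6, 1.0, -0.9]
opening: 0.0878
```

Emit:
{"name": "servo_tool", "arguments": {"motion": [{"offset": [0,0,0],"roll": -10.6,"claw": 1},{"offset": [0,0,0],"roll": -10.6,"claw": 1},{"offset": [0,0,0],"roll": -10.6,"claw": 1},{"offset": [0,0,0],"roll": -10.6,"claw": 1},{"offset": [0,0,0],"roll": -10.6,"claw": 1},{"offset": [0,-0.058,-0.039],"roll": 0,"claw": 1},{"offset": [0,-0.058,-0.039],"roll": 0,"claw": 1},{"offset": [0,-0.058,-0.039],"roll": 0,"claw": 1},{"offset": [0,-0.058,-0.039],"roll": 0,"claw": 1},{"offset": [0,-0.058,-0.039],"roll": 0,"claw": 1},{"offset": [0,-0.058,-0.039],"roll": 0,"claw": 1},{"offset": [0,-0.058,-0.039],"roll": 0,"claw": 1}]}}

```text
clock: 4.35
tool_pos: [0.4432, -0.2457, 0.2266]
orientation: [-164.6, 90.0, 21.0]
force: [1.2, -1.0, -0.4]
opening: 0.0877
```

Run:
```python
from h import *
from plant import ctrl
o=ctrl.get_obs();show(o)
print(plan(o,(.5014,.346,.17),5))
```

```text
t 4.35 tcp [ 0.4432 -0.2457  0.2266] toolx [ 1.e-04  1.e-04 -1.e+00] jaw -174.42 F [ 1.2 -1.  -0.4] open 0.0877 q [ -6.8   4.6 -20.2  -0.  -65.3  12.3]
(array([ 0.05661716, -0.58319587, -0.11549628]), np.float64(0.5842220505553541))
```

Emit:
{"name": "servo_tool", "arguments": {"motion": [{"offset": [0,-0.054,-0.011],"roll": 0,"claw": 1},{"offset": [0,-0.054,-0.011],"roll": 0,"claw": 1},{"offset": [0,-0.054,-0.011],"roll": 0,"claw": 1},{"offset": [0,-0.054,-0.011],"roll": 0,"claw": 1},{"offset": [0,-0.054,-0.011],"roll": 0,"claw": 1},{"offset": [0,-0.054,-0.011],"roll": 0,"claw": 1},{"offset": [0,-0.054,-0.011],"roll": 0,"claw": 1},{"offset": [0,-0.054,-0.011],"roll": 0,"claw": 1},{"offset": [0,-0.054,-0.011],"roll": 0,"claw": 1},{"offset": [0,-0.05,-0.011],"roll": 0,"claw": 1},{"offset": [0.02,0,0],"roll": 0.5,"claw": 1},{"offset": [0.02,0,0],"roll": 0,"claw": 1}]}}

```text
clock: 5.85
tool_pos: [0.4996, 0.2973, 0.1854]
orientation: [28.8, 89.9, -146.1]
force: [-0.5, 0.4, 0.5]
opening: 0.0876
```

Run:
```python
from h import *
from plant import ctrl
o=ctrl.get_obs();show(o)
print(plan(o,(.5014,.346,.096),5))
s=ctrl.snapshot("side");cv2.imwrite("pics/s1.png",s["frame"])
s=ctrl.snapshot("top");cv2.imwrite("pics/t1.png",s["frame"])
```

```text
t 5.85 tcp [0.4996 0.2973 0.1854] toolx [-8.e-04 -5.e-04 -1.e+00] jaw -174.86 F [-0.5  0.4  0.5] open 0.0876 q [ 50.   13.6 -14.8  -0.  -61.7 -44.9]
(array([ 0.0893587, -0.0484126, -0.0062136]), np.float64(0.14098791782311082))
```

Emit:
{"name": "servo_tool", "arguments": {"motion": [{"offset": [0,-0.024,-0.003],"roll": 0,"claw": 1},{"offset": [0,-0.0244,-0.0032],"roll": 0,"claw": 1},{"offset": [0.0,0,0],"roll": 0,"claw": 1}]}}

```text
clock: 6.32
tool_pos: [0.5022, 0.3479, 0.1869]
orientation: [-141.0, 89.9, 44.1]
force: [-0.7, -0.4, 0.5]
opening: 0.0875
```

Run:
```python
from h import *
from plant import ctrl
o=ctrl.get_obs();show(o)
print(plan(o,(.5014,.346,.096),5))
s=ctrl.snapshot("side");cv2.imwrite("pics/s2.png",cv2.resize(s["frame"][200:384,60:300],(720,552)))
```

```text
t 6.33 tcp [0.5022 0.3479 0.1869] toolx [ 7.e-04  7.e-04 -1.e+00] jaw -174.82 F [-0.7 -0.4  0.5] open 0.0875 q [ 53.   16.1 -11.    0.  -62.8 -47.8]
(array([0.09089089, 0.00186817, 0.00107846]), np.float64(0.17980985652786785))
```

View pics/s2.png

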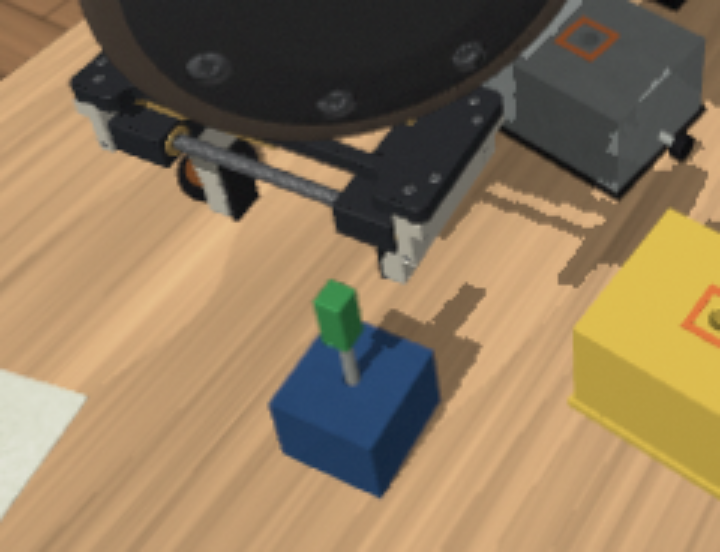

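The open fingers are straddling the green handle, which is at (338,315) in the crop. I'll descend and grip.

Emit:
{"name": "servo_tool", "arguments": {"motion": [{"offset": [0.03,0.0019,0.001],"roll": 0.2,"claw": 1},{"offset": [0.03,0,0],"roll": 0,"claw": 1},{"offset": [0.02,0,0],"roll": 0,"claw": 1},{"offset": [0.0105,0,0],"roll": 0,"claw": 1},{"offset": [0,0,0],"roll": 0,"claw": 1}]}}

```text
clock: 7.0
tool_pos: [0.501, 0.3432, 0.0958]
orientation: [51.2, 89.9, -123.9]
force: [-0.8, 0.5, -0.1]
opening: 0.0878
```

Run:
```python
from h import *
from plant import ctrl
o=ctrl.get_obs();show(o)
print(plan(o,(.5014,.346,.096),5))
```

```text
t 7.0 tcp [0.501  0.3432 0.0958] toolx [-5.e-04 -8.e-04 -1.e+00] jaw -175.11 F [-0.8  0.5 -0.1] open 0.0878 q [ 52.8  20.7 -17.6   0.  -51.7 -47.9]
(array([-0.00019046, -0.00279026, -0.00063832]), np.float64(-0.11336987991461456))
```

Emit:
{"name": "servo_tool", "arguments": {"motion": [{"offset": [0,-0.0025,0],"roll": 0,"claw": 1},{"offset": [0,0,0],"roll": 0,"claw": -1},{"offset": [0,0,0],"roll": 0,"claw": -1},{"offset": [0,0,0],"roll": 0,"claw": -1},{"offset": [0,0,0],"roll": 0,"claw": -1},{"offset": [0,0,0],"roll": 0,"claw": -1},{"offset": [0,0,0],"roll": 0,"claw": -1}]}}

```text
clock: 7.88
tool_pos: [0.5009, 0.3458, 0.096]
orientation: [29.0, 90.0, -146.1]
force: [-0.1, 0.3, 0.1]
opening: 0.0336
```

Run:
```python
from h import *
from plant import ctrl
o=ctrl.get_obs();show(o)
```

```text
t 7.88 tcp [0.5009 0.3458 0.096 ] toolx [-1.e-04 -0.e+00 -1.e+00] jaw -175.12 F [-0.1  0.3  0.1] open 0.0336 q [ 53.   20.8 -17.5  -0.  -51.7 -48.1]
```

Still closing, so I'll give it a few more rows.

Emit:
{"name": "servo_tool", "arguments": {"motion": [{"offset": [0,0,0],"roll": 0,"claw": -1},{"offset": [0,0,0],"roll": 0,"claw": -1},{"offset": [0,0,0],"roll": 0,"claw": -1},{"offset": [0,0,0],"roll": 0,"claw": -1}]}}

```text
clock: 8.38
tool_pos: [0.5009, 0.3458, 0.096]
orientation: [-76.1, 90.0, 108.8]
force: [0.0, 0.4, 0.4]
opening: 0.0177
```

Run:
```python
from h import *
from plant import ctrl
for i in range(3):
    o=ctrl.get_obs();show(o)
    ctrl.snapshot("side")
```

```text
t 8.38 tcp [0.5009 0.3458 0.096 ] toolx [-0.  0. -1.] jaw -175.12 F [0.  0.4 0.4] open 0.0177 q [ 53.   20.8 -17.5  -0.  -51.7 -48.1]
t 8.43 tcp [0.5009 0.3458 0.096 ] toolx [-0.  0. -1.] jaw -175.12 F [ 0.4  0.5 -0.5] open 0.0177 q [ 53.   20.8 -17.5  -0.  -51.7 -48.1]
t 8.47 tcp [0.5009 0.3458 0.096 ] toolx [-1.e-04 -0.e+00 -1.e+00] jaw -175.12 F [ 0.2  0.4 -0.5] open 0.0177 q [ 53.   20.8 -17.5  -0.  -51.7 -48.1]
```

Emit:
{"name": "servo_tool", "arguments": {"motion": [{"offset": [-0.02,0,0],"roll": 0,"claw": -1},{"offset": [-0.045,0,0],"roll": 0,"claw": -1},{"offset": [-0.05,0,0],"roll": 0,"claw": -1},{"offset": [0,0.03,0.002],"roll": 0,"claw": -1},{"offset": [0,0.05,0.0025],"roll": 0,"claw": -1},{"offset": [0,0.05,0.0025],"roll": 0,"claw": -1},{"offset": [0,0.05,0.0025],"roll": 0,"claw": -1},{"offset": [0,0.05,0.0025],"roll": 0,"claw": -1},{"offset": [0,0.045,0.0025],"roll": 0,"claw": -1},{"offset": [0,0.026,0],"roll": 0,"claw": -1},{"offset": [0,0,0],"roll": 0,"claw": -1},{"offset": [0,0,0],"roll": 0,"claw": -1}]}}

```text
clock: 10.02
tool_pos: [0.5117, 0.0445, 0.2106]
orientation: [3.7, 90.0, -171.5]
force: [0.1, -0.3, -0.4]
opening: 0.018
```

Run:
```python
from h import *
from plant import ctrl
o=ctrl.get_obs();show(o)
print(plan(o,(.512,.0445,.19),5))
s=ctrl.snapshot("side");t=ctrl.snapshot("top")
pickle.dump((o,s,t),open("over.pkl","wb"))
cv2.imwrite("pics/s3.png",cv2.resize(s["frame"][130:270,190:320],(557,600),interpolation=cv2.INTER_CUBIC))
cv2.imwrite("pics/t3.png",cv2.resize(t["frame"][130:270,170:320],(642,600),interpolation=cv2.INTER_CUBIC))
```

```text
t 10.03 tcp [0.5117 0.0445 0.2106] toolx [-7.e-04 -1.e-04 -1.e+00] jaw -175.15 F [ 0.1 -0.3 -0.4] open 0.018 q [ 26.9   6.  -20.7  -0.  -63.3 -22. ]
(array([ 2.05638211e-02, -9.63674373e-06, -3.48585498e-04]), np.float64(-0.15261428127865884))
```

View pics/s3.png

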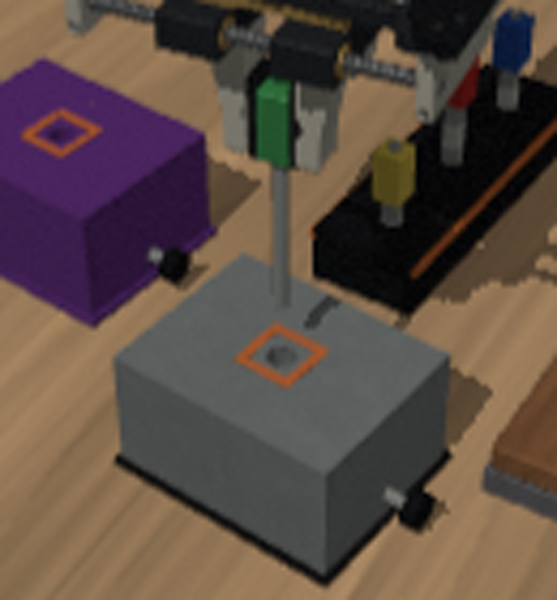

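View pics/t3.png

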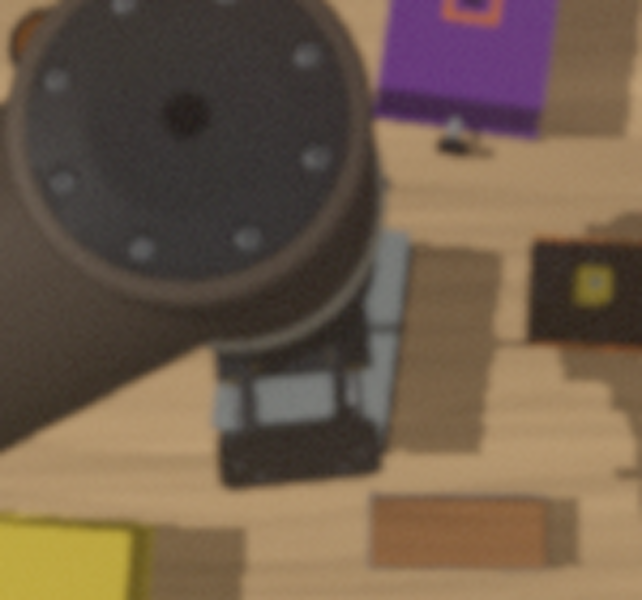

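The side view shows the rod tip at crop (282,302), straight above the mouth at (281,354). I'll work out where a straight descent would land, measured against the tip as seen.

Run:
```python
from h import *
o,s,t=pickle.load(open("over.pkl","rb"))
x,y,z=o["tool_pos"]; tz=z-.096
P=[[x,y,tz],[x,y,.08]];print("proj tip, mouth",proj(s,P).round(2))
f=s["frame"]
m=mask(s,"orange",(235,195,275,225)); hull=cv2.convexHull(cv2.findNonZero(m)); c=cen(cv2.fillConvexPoly(np.zeros_like(m),hull,255))
# inner boundary as well: dark hole
g=cv2.cvtColor(f,cv2.COLOR_BGR2GRAY)
print("square c",c, "extent c",cv2.minAreaRect(cv2.findNonZero(m))[0]); print(g[206:220,246:266])
print(g[180:206,246:264])
```

```text
proj tip, mouth [[255.55 201.33]
 [255.64 212.92]]
square c [255.23529412 212.19251337] extent c (255.10000610351562, 212.3000030517578)
[[ 93  92  94  93  93  93  98 100 103 101  99  97  95  95  93  70  69  73
   95  95]
 [ 94  93  94  92  94 100 101  97  95  98 101 100  99  98  96  95  95  95
   94  95]
 [ 94  94  93  95 100 103  97  88  87  93  96 100 100 102 100  98  94  93
   94  95]
 [ 95  94  96  99 103 102  94  95  94  94  94  92  97 100 102 101  98  97
   95  95]
 [ 95  96 100 103 103  98  95  91  89  90  88  90  93  92  98 101 100 102
  100  99]
 [ 95 101 103  99  98  94  89  69  74  71  67  80  85  93  94  93  98 102
  104 103]
 [100  99  96  90  94  93  71  52  67  70  74  76  75  90  95  94  95  99
  104 103]
 [103  96  86  95  94  93  61  51  65  72  75  78  73  84  94  96 101 103
  100  97]
 [101 101 101  99  97  94  79  61  64  72  78  81  81  92  99 102 100 100
   89  93]
 [ 89  95 102 101 102  99  97  87  73  83  85  88  94  99 102 100  89  91
   95  93]
 [ 92  90  91  96 102 102 102  99  96  95  93  94  99 101  98  91  82  95
   95  95]
 [ 93  92  93  94  95  99 10
[... 1478 characters left out ...]
 95  94  95  97 102 108]
 [ 94  95  95  94  95  95  94  83  92  87  75  77  94  94  94  95  95  97]
 [ 94  95  94  95  95  95  94  86  91  85  75  77  96  95  95  96  94  94]
 [ 93  95  93  94  95  93  95  96  92  85  75  78  95  94  95  94  94  94]
 [ 94  94  94  93  94  95  94  94  91  85  75  78  95  94  94  93  93  93]
 [ 95  93  95  95  93  94  94  94  89  85  80  83  93  95  93  95  95  82]
 [ 93  95  95  94  93  93  94  94  89  91  89  94  94  94  94  93  82  53]
 [ 93  95  94  94  94  95  94  94  95  94  94  93  95  95  94  93  54  54]
 [ 94  95  95  94  94  96  95  95  96  95  94  96  95  95  95  83  55  55]
 [ 94  93  94  93  93  94  95  96 100  98  96  95  94  95  93  55  54  56]]
```

Run:
```python
from h import *
t=load("top0.pkl")
u,v=np.meshgrid(range(238,248),range(201,212)); uv=np.c_[u.ravel(),v.ravel()]
o,d=ray(t,uv); P=o+d*t["z_map"][v.ravel(),u.ravel()][:,None]
print((P[:,2].reshape(u.shape)*1000).round(0).astype(int))
print(cv2.cvtColor(t["frame"],cv2.COLOR_BGR2GRAY)[201:212,238:248])
```

```text
[[77 79 83 82 82 83 81 82 81 84]
 [82 80 79 80 81 81 82 78 83 79]
 [79 81 82 80 82 79 79 82 82 82]
 [79 83 77 74 62 57 62 79 76 79]
 [79 84 75 56 43 30 30 52 80 80]
 [81 81 65 32 26 22 25 23 82 77]
 [84 81 61 24 22 25 22 22 81 80]
 [80 81 84 22 24 25 25 82 80 79]
 [83 80 79 78 78 81 79 82 80 82]
 [80 82 80 79 81 81 82 80 80 81]
 [81 80 79 81 82 81 81 83 81 82]]
[[105 103 101 105 103 105 103 102 105 105]
 [104 102  99 101 100  99 100 103 103 105]
 [103  97  95  90  90  92  93  98 102 106]
 [101  92  84  77  73  77  85  92  99 104]
 [ 99  91  76  63  58  61  72  86  97 103]
 [ 96  86  69  56  46  51  63  82  97 103]
 [ 98  85  68  52  48  46  59  80  95 103]
 [ 98  87  73  59  55  57  68  85  99 103]
 [101  95  87  79  72  75  84  94 102 103]
 [102 101  97  92  91  93  95  98 102 104]
 [104 106 104 103 101 102 104 105 105 106]]
```

Depth readings inside the mouth put the bottom at about z = 24 mm, so the socket is about 56 mm deep. That's a hint only; the rod decides. I'll enter the mouth first.

Emit:
{"name": "servo_tool", "arguments": {"motion": [{"offset": [0.015,0,-0.0006],"roll": 0,"claw": -1},{"offset": [0.012,0,0],"roll": 0,"claw": -1},{"offset": [0.004,0,0],"roll": 0,"claw": -1},{"offset": [0.003,0,0],"roll": 0,"claw": -1},{"offset": [0.003,0,0],"roll": 0,"claw": -1}]}}

```text
clock: 10.75
tool_pos: [0.5129, 0.0448, 0.1741]
orientation: [-174.5, 90.0, 10.4]
force: [0.1, 0.9, 0.4]
opening: 0.0178
```

Run:
```python
from h import *
from plant import ctrl
o=ctrl.get_obs();show(o)
s=ctrl.snapshot("side")
cv2.imwrite("pics/s4.png",cv2.resize(s["frame"][130:270,190:320],(557,600),interpolation=cv2.INTER_CUBIC))
```

```text
t 10.75 tcp [0.5129 0.0448 0.1741] toolx [ 3.e-04  1.e-04 -1.e+00] jaw -175.11 F [0.1 0.9 0.4] open 0.0178 q [ 26.9   7.9 -23.7   0.  -58.4 -22. ]
```

View pics/s4.png

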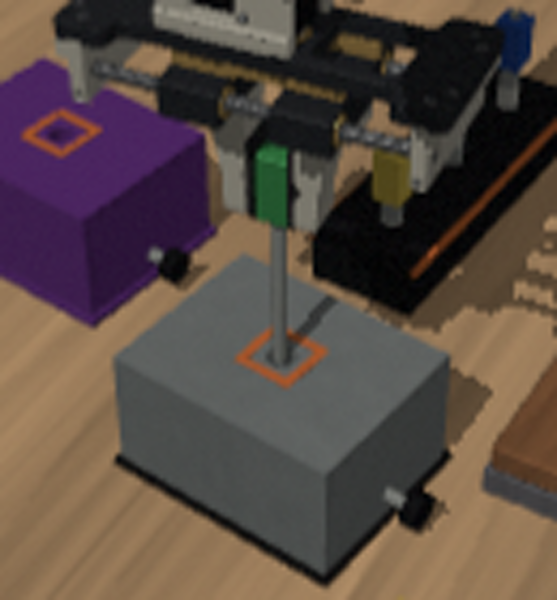

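Emit:
{"name": "servo_tool", "arguments": {"motion": [{"offset": [0.003,0.001,0],"roll": 0,"claw": -1},{"offset": [0.004,0,0],"roll": 0,"claw": -1},{"offset": [0.005,0,0],"roll": 0,"claw": -1},{"offset": [0,0,0],"roll": 0,"claw": -1}]}}

```text
clock: 11.3
tool_pos: [0.5124, 0.0436, 0.1616]
orientation: [16.3, 89.9, -158.8]
force: [0.3, -0.0, -1.0]
opening: 0.0178
```

Run:
```python
from h import *
from plant import ctrl
o=ctrl.get_obs();show(o)
```

```text
t 11.3 tcp [0.5124 0.0436 0.1616] toolx [-8.e-04 -3.e-04 -1.e+00] jaw -175.12 F [ 0.3 -0.  -1. ] open 0.0178 q [ 26.8   8.6 -24.6  -0.  -56.8 -21.9]
```

The rod is in the socket with no force, tip at z = 66 mm. Lower to about 7 mm above the expected bottom.

Emit:
{"name": "servo_tool", "arguments": {"motion": [{"offset": [0.008,0,0],"roll": 0,"claw": -1},{"offset": [0.01,0,0],"roll": 0,"claw": -1},{"offset": [0.01,0,0],"roll": 0,"claw": -1},{"offset": [0.004,0,0],"roll": 0,"claw": -1},{"offset": [0,0,0],"roll": 0,"claw": -1}]}}

```text
clock: 11.92
tool_pos: [0.5126, 0.0436, 0.1296]
orientation: [25.0, 89.9, -150.1]
force: [0.1, 0.2, -1.1]
opening: 0.0177
```

Emit:
{"name": "servo_tool", "arguments": {"motion": [{"offset": [0.001,0,0],"roll": 0,"claw": -1},{"offset": [0.001,0,0],"roll": 0,"claw": -1},{"offset": [0,0,0],"roll": 0,"claw": -1}]}}

```text
clock: 12.3
tool_pos: [0.5128, 0.0437, 0.1282]
orientation: [-156.7, 90.0, 28.2]
force: [-0.1, -0.3, -1.0]
opening: 0.0178
```

Emit:
{"name": "servo_tool", "arguments": {"motion": [{"offset": [0.001,0,0],"roll": 0,"claw": -1},{"offset": [0,0,0],"roll": 0,"claw": -1}]}}

```text
clock: 12.55
tool_pos: [0.5127, 0.0437, 0.127]
orientation: [-31.3, 90.0, 153.6]
force: [-0.4, 0.7, 0.3]
opening: 0.0178
```

Emit:
{"name": "servo_tool", "arguments": {"motion": [{"offset": [0.0015,0,0],"roll": 0,"claw": -1},{"offset": [0.0015,0,0],"roll": 0,"claw": -1},{"offset": [0,0,0],"roll": 0,"claw": -1}]}}

```text
clock: 12.92
tool_pos: [0.5126, 0.0437, 0.1239]
orientation: [19.5, 90.0, -155.6]
force: [0.3, -0.6, -0.4]
opening: 0.0177
```

Emit:
{"name": "servo_tool", "arguments": {"motion": [{"offset": [0.001,0,0],"roll": 0,"claw": -1},{"offset": [0,0,0],"roll": 0,"claw": -1}]}}

```text
clock: 13.18
tool_pos: [0.5127, 0.0437, 0.123]
orientation: [8.2, 90.0, -166.9]
force: [-0.8, 0.3, -0.9]
opening: 0.018
```

Emit:
{"name": "servo_tool", "arguments": {"motion": [{"offset": [0.0007,0,0],"roll": 0,"claw": -1},{"offset": [0,0,0],"roll": 0,"claw": -1}]}}

```text
clock: 13.42
tool_pos: [0.5127, 0.0437, 0.1223]
orientation: [12.1, 90.0, -163.0]
force: [-0.4, -0.4, 0.0]
opening: 0.018
```

Emit:
{"name": "servo_tool", "arguments": {"motion": [{"offset": [0.0008,0,0],"roll": 0,"claw": -1},{"offset": [0,0,0],"roll": 0,"claw": -1}]}}

```text
clock: 13.68
tool_pos: [0.5127, 0.0437, 0.1215]
orientation: [-16.5, 90.0, 168.4]
force: [-0.3, 0.0, -0.6]
opening: 0.0178
```

Emit:
{"name": "servo_tool", "arguments": {"motion": [{"offset": [0.0005,0,0],"roll": 0,"claw": -1},{"offset": [0,0,0],"roll": 0,"claw": -1}]}}

```text
clock: 13.92
tool_pos: [0.5127, 0.0437, 0.121]
orientation: [8.2, 90.0, -166.9]
force: [0.4, -1.1, -0.5]
opening: 0.0178
```

Emit:
{"name": "servo_tool", "arguments": {"motion": [{"offset": [0.0006,0,0],"roll": 0,"claw": -1},{"offset": [0,0,0],"roll": 0,"claw": -1}]}}

```text
clock: 14.18
tool_pos: [0.5127, 0.0437, 0.1204]
orientation: [14.9, 90.0, -160.2]
force: [-0.0, -0.3, -1.0]
opening: 0.0178
```

Emit:
{"name": "servo_tool", "arguments": {"motion": [{"offset": [0.0006,0,0],"roll": 0,"claw": -1},{"offset": [0,0,0],"roll": 0,"claw": -1}]}}

```text
clock: 14.42
tool_pos: [0.5128, 0.0437, 0.1199]
orientation: [-171.8, 90.0, 13.1]
force: [-0.7, -0.5, 0.1]
opening: 0.0178
```

Emit:
{"name": "servo_tool", "arguments": {"motion": [{"offset": [0.0006,0,0],"roll": 0,"claw": -1},{"offset": [0,0,0],"roll": 0,"claw": -1}]}}

```text
clock: 14.68
tool_pos: [0.5129, 0.0437, 0.1195]
orientation: [172.6, 90.0, -2.5]
force: [-2.2, 0.2, 2.7]
opening: 0.0173
```

Contact at TCP z = 0.1195 with about 2.7 N. Hold for a second.

Emit:
{"name": "servo_tool", "arguments": {"motion": [{"offset": [0.0002,0,0],"roll": 0,"claw": -1},{"offset": [0,0,0],"roll": 0,"claw": -1},{"offset": [0,0,0],"roll": 0,"claw": -1},{"offset": [0,0,0],"roll": 0,"claw": -1}]}}

```text
clock: 15.18
tool_pos: [0.5129, 0.0437, 0.1192]
orientation: [179.2, 90.0, 4.0]
force: [-1.2, -0.4, 4.2]
opening: 0.0176
```

Emit:
{"name": "servo_tool", "arguments": {"motion": [{"offset": [0,0,0],"roll": 0,"claw": -1},{"offset": [0,0,0],"roll": 0,"claw": -1},{"offset": [0,0,0],"roll": 0,"claw": -1},{"offset": [0,0,0],"roll": 0,"claw": -1}]}}

```text
clock: 15.68
tool_pos: [0.5129, 0.0437, 0.1191]
orientation: [-173.3, 90.0, 11.6]
force: [-0.6, -0.5, 5.1]
opening: 0.0179
```

Run:
```python
from h import *
from plant import ctrl
o=ctrl.get_obs();show(o);print("moment",o["moment"])
s=ctrl.snapshot("side")
cv2.imwrite("pics/s5.png",cv2.resize(s["frame"][130:270,190:320],(557,600),interpolation=cv2.INTER_CUBIC))
```

```text
t 15.68 tcp [0.5129 0.0437 0.1191] toolx [ 2.e-04  0.e+00 -1.e+00] jaw -175.11 F [-0.6 -0.5  5.1] open 0.0179 q [ 26.8  11.2 -27.8   0.  -51.  -21.9]
moment [-0.0405685   0.59541195 -0.05087951]
```

View pics/s5.png

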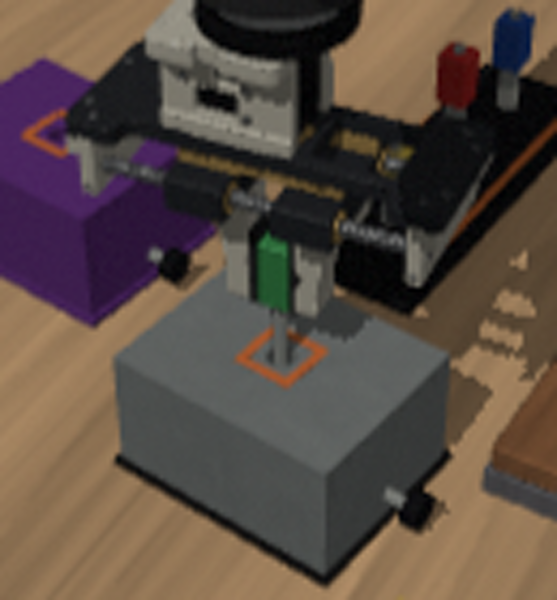

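The rod settles at about 5 N with TCP z = 0.1191. The tip is at z ≈ 23.1 mm, plus about 0.6 mm of pad give, so the socket is about 56 mm deep. That agrees with the depth camera, so the red post (51–69 mm) suits. Return the rod now.

Emit:
{"name": "servo_tool", "arguments": {"motion": [{"offset": [-0.01,0,0],"roll": 0,"claw": -1},{"offset": [-0.025,0,0],"roll": 0,"claw": -1},{"offset": [-0.03,0,0],"roll": 0,"claw": -1},{"offset": [-0.03,0,0],"roll": 0,"claw": -1},{"offset": [0,-0.03,-0.0017],"roll": 0,"claw": -1},{"offset": [0,-0.05,-0.0025],"roll": 0,"claw": -1},{"offset": [0,-0.05,-0.0025],"roll": 0,"claw": -1},{"offset": [0,-0.05,-0.0025],"roll": 0,"claw": -1},{"offset": [0,-0.05,-0.0025],"roll": 0,"claw": -1},{"offset": [0,-0.05,-0.002],"roll": 0,"claw": -1},{"offset": [0,-0.022,0],"roll": 0,"claw": -1},{"offset": [0,0,0],"roll": 0,"claw": -1}]}}

```text
clock: 17.23
tool_pos: [0.5002, 0.3468, 0.2135]
orientation: [36.2, 89.9, -138.8]
force: [-0.6, 0.1, 0.2]
opening: 0.0181
```

Emit:
{"name": "servo_tool", "arguments": {"motion": [{"offset": [0,0,0],"roll": 0,"claw": -1},{"offset": [0,0,0],"roll": 0,"claw": -1}]}}

```text
clock: 17.48
tool_pos: [0.5008, 0.3447, 0.2143]
orientation: [-62.2, 90.0, 122.7]
force: [0.3, 0.1, -0.4]
opening: 0.0177
```

Run:
```python
from h import *
from plant import ctrl
o=ctrl.get_obs();show(o)
print(plan(o,(.5009,.3458,.16),4.88))
s=ctrl.snapshot("side")
pickle.dump((o,s),open("overst.pkl","wb"))
cv2.imwrite("pics/s6.png",cv2.resize(s["frame"][250:384,110:250],(627,600),interpolation=cv2.INTER_CUBIC))
```

```text
t 17.48 tcp [0.5008 0.3447 0.2143] toolx [-0.  0. -1.] jaw -175.18 F [ 0.3  0.1 -0.4] open 0.0177 q [ 52.9  14.8  -9.2  -0.  -66.  -48.1]
(array([ 0.05427892, -0.00109997, -0.0001764 ]), np.float64(-0.05690273338802854))
```

View pics/s6.png

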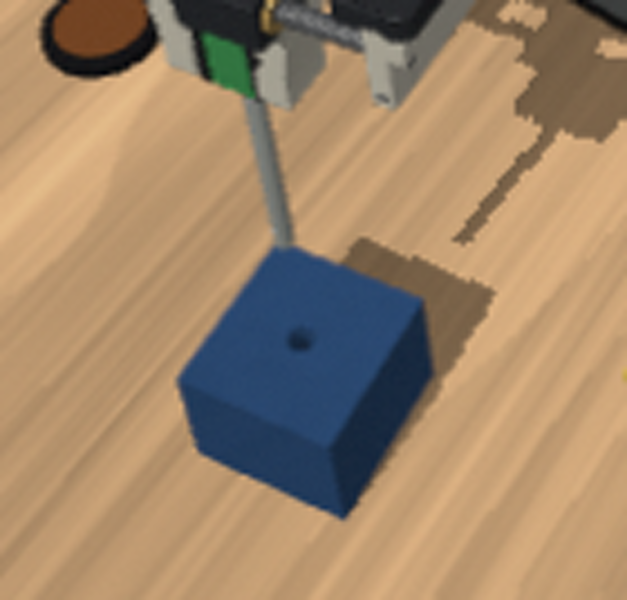

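Run:
```python
from h import *
o,s=pickle.load(open("overst.pkl","rb"))
x,y,z=o["tool_pos"]; f=627/140
P=np.array([[x,y,z-.001],[x,y,z+.019-.115],[x,y,.055],[.5009,.3458,.055]])
p=proj(s,P); print(((p-[110,250]+.0)*f).round(1), p.round(1))
print("hole onz",onz(s,[[110+300/f-.4,250+340/f-.4]],.055))
```

```text
[[248.9  74.8]
 [285.4 240.6]
 [306.3 336. ]
 [304.4 338.2]] [[165.6 266.7]
 [173.7 303.7]
 [178.4 325. ]
 [178.  325.5]]
hole onz [[0.50303616 0.34700264 0.055     ]]
```

Emit:
{"name": "servo_tool", "arguments": {"motion": [{"offset": [0.02,-0.0013,-0.0008],"roll": 0,"claw": -1},{"offset": [0.025,0,0],"roll": 0,"claw": -1},{"offset": [0.014,0,0],"roll": 0,"claw": -1},{"offset": [0,0,0],"roll": 0,"claw": -1},{"offset": [0,0,0],"roll": 0,"claw": -1}]}}

```text
clock: 18.15
tool_pos: [0.5019, 0.3474, 0.156]
orientation: [-149.0, 89.9, 35.9]
force: [0.2, 0.2, -0.6]
opening: 0.018
```

Run:
```python
from h import *
from plant import ctrl
o=ctrl.get_obs();show(o)
print(plan(o,(.5015,.3461,.146),4.88))
s=ctrl.snapshot("side")
pickle.dump((o,s),open("overst2.pkl","wb"))
cv2.imwrite("pics/s7.png",cv2.resize(s["frame"][290:350,140:220],(800,600),interpolation=cv2.INTER_CUBIC))
```

```text
t 18.15 tcp [0.5019 0.3474 0.156 ] toolx [ 1.1e-03  8.0e-04 -1.0e+00] jaw -175.11 F [ 0.2  0.2 -0.6] open 0.018 q [ 53.   17.5 -13.4   0.  -59.  -48.1]
(array([0.01002607, 0.00128031, 0.00053569]), np.float64(0.005543417005014817))
```

View pics/s7.png

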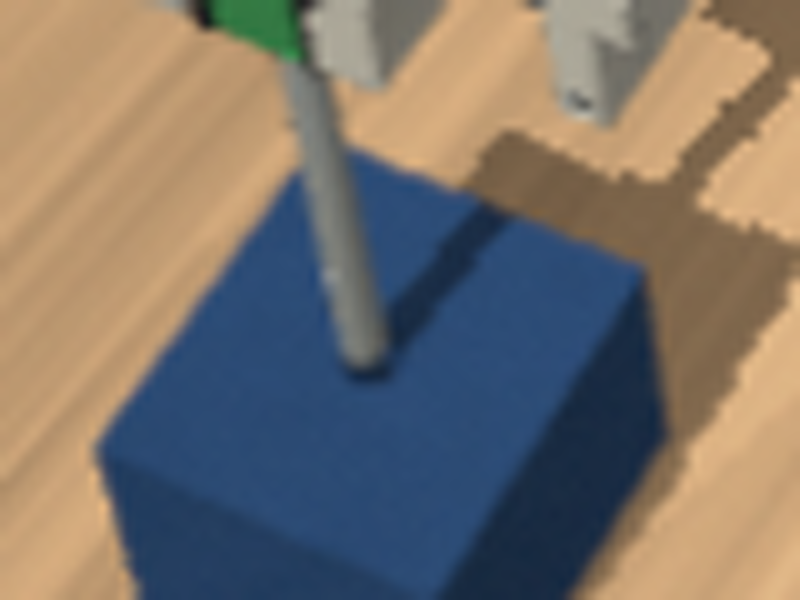

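Run:
```python
from h import *
o,s=pickle.load(open("overst2.pkl","rb")); o1,s1=pickle.load(open("overst.pkl","rb"))
x,y,z=o["tool_pos"]
cr=lambda p:((p-[140,290]+.5)*10-.0).round(1)
print("tip proj, landing",cr(proj(s,[[x,y,z-.096],[x,y,.055],[.5009,.3458,.055]])))
g=cv2.cvtColor(s1["frame"],cv2.COLOR_BGR2GRAY)[318:334,168:186]; print(g)
b=np.median(g); w=np.clip(b-8-g.astype(float),0,None); w[:, :4]=0
v,u=np.mgrid[318:334,168:186]; c=np.array([(w*u).sum(),(w*v).sum()])/w.sum(); print(c,cr(c[None]),onz(s1,c,.055))
o,s=pickle.load(open("overst2.pkl","rb"));print(s["frame"][316:334,168:186,2])
```

```text
tip proj, landing [[370.9 348.6]
 [374.5 364.7]
 [384.7 360. ]]
[[67 68 67 67 67 68 68 67 68 68 69 68 69 67 68 68 69 67]
 [68 66 67 68 68 67 69 68 68 69 68 68 68 68 68 68 68 66]
 [69 67 67 68 68 68 69 67 67 68 68 67 67 67 67 68 68 67]
 [67 68 67 67 68 68 68 69 68 68 67 67 67 67 66 68 67 69]
 [67 66 67 67 67 69 69 66 66 63 69 67 67 68 67 67 68 68]
 [65 67 66 68 68 68 64 60 55 54 59 60 66 66 66 67 66 68]
 [66 66 66 65 67 67 58 47 48 50 53 56 63 66 67 67 68 67]
 [67 66 66 66 67 64 51 40 40 42 48 55 60 66 67 67 69 68]
 [66 66 65 66 66 64 48 36 36 35 40 50 62 68 66 69 67 68]
 [66 67 65 67 66 64 55 40 36 37 40 55 66 68 68 66 69 66]
 [65 67 67 67 67 68 65 57 54 55 59 65 69 67 68 67 68 67]
 [66 66 66 67 66 67 68 66 68 69 68 68 68 67 69 68 67 68]
 [65 65 64 66 66 67 66 67 67 68 68 68 68 68 68 68 69 67]
 [65 64 65 66 65 65 68 67 67 67 68 68 68 69 68 69 67 68]
 [65 66 65 65 66 65 66 67 66 67 68 67 68 69 68 68 68 67]
 [65 65 65 65 64 67 66 66 67 66 68 68 67 67 68 66 66 67]]
[176.37647059 325.77647059] [[368.8 362.8]] [[0.50304    0.34759253 0.055     ]]
[[ 45  46  44  52 103 126 117 103  80  56 
[... 608 characters left out ...]
 30  41  41  45  45  44]
 [ 44  43  43  44  43  48  84 112 108  81  53  32  36  45  45  45  44  44]
 [ 43  43  44  43  43  42  50  73  73  49  31  33  39  43  44  44  43  44]
 [ 43  43  43  43  43  43  36  25  24  22  26  38  43  44  43  44  43  43]
 [ 44  43  43  44  44  45  43  37  35  38  39  42  46  45  43  43  44  44]
 [ 44  44  42  44  44  42  42  43  44  45  46  45  45  45  45  43  44  43]
 [ 42  42  43  44  42  42  45  43  44  44  45  45  46  46  44  45  44  43]
 [ 43  42  40  43  43  42  43  43  44  44  46  46  46  46  45  44  43  43]
 [ 43  43  42  42  43  43  45  44  44  46  43  44  45  45  44  44  44  44]
 [ 43  43  43  45  42  44  45  44  43  44  43  43  44  43  44  45  44  43]]
```

Run:
```python
from h import *
o,s=pickle.load(open("overst2.pkl","rb")); x,y,z=o["tool_pos"]
tip=np.array([176.0,324.9]);hole=np.array([176.8,325.5])
a=onz(s,tip,z-.096)[0];b=onz(s,hole,.055)[0]; print(a,b,b-a, "->",np.array([x,y])+(b-a)[:2])
print("sens du",(onz(s,hole+[1,0],.055)-b).round(4),"dv",(onz(s,hole+[0,1],.055)-b).round(4))
from plant import ctrl
show(ctrl.get_obs())
```

```text
[0.50215679 0.34876265 0.06002752] [0.50272338 0.34679211 0.055     ] [ 0.00056659 -0.00197054 -0.00502752] -> [0.50248072 0.34544309]
sens du [[-0.0016 -0.0009  0.    ]] dv [[-0.0012  0.0016  0.    ]]
t 18.2 tcp [0.5019 0.3475 0.1562] toolx [ 0.0012  0.0011 -1.    ] jaw -175.11 F [ 0.6 -0.6 -0.2] open 0.0175 q [ 53.   17.5 -13.4   0.  -59.  -48.1]
```

Emit:
{"name": "servo_tool", "arguments": {"motion": [{"offset": [0,0.0018,0],"roll": 0,"claw": -1},{"offset": [0,0,0],"roll": 0,"claw": -1}]}}

```text
clock: 18.45
tool_pos: [0.5016, 0.3454, 0.1556]
orientation: [-134.4, 90.0, 50.5]
force: [0.1, -0.7, -0.4]
opening: 0.0175
```

Run:
```python
from h import *
from plant import ctrl
o=ctrl.get_obs();show(o)
print(plan(o,(.5017,.3456,.148),4.88))
```

```text
t 18.45 tcp [0.5016 0.3454 0.1556] toolx [ 5.e-04  6.e-04 -1.e+00] jaw -175.12 F [ 0.1 -0.7 -0.4] open 0.0175 q [ 52.9  17.5 -13.6   0.  -58.9 -48. ]
(array([ 7.56810731e-03, -2.02342819e-04, -8.81062917e-05]), np.float64(0.004775707847329613))
```

Emit:
{"name": "servo_tool", "arguments": {"motion": [{"offset": [0.003,0,0],"roll": 0,"claw": -1},{"offset": [0.002,0,0],"roll": 0,"claw": -1},{"offset": [0.001,0,0],"roll": 0,"claw": -1},{"offset": [0.001,0,0],"roll": 0,"claw": -1},{"offset": [0,0,0],"roll": 0,"claw": -1}]}}

```text
clock: 19.08
tool_pos: [0.5015, 0.3454, 0.148]
orientation: [40.8, 90.0, -134.4]
force: [0.3, 0.9, 0.0]
opening: 0.0178
```

Run:
```python
from h import *
from plant import ctrl
o=ctrl.get_obs();show(o)
s=ctrl.snapshot("side")
cv2.imwrite("pics/s8.png",cv2.resize(s["frame"][290:350,140:220],(800,600),interpolation=cv2.INTER_CUBIC))
```

```text
t 19.07 tcp [0.5015 0.3454 0.148 ] toolx [-1.e-04 -1.e-04 -1.e+00] jaw -175.11 F [0.3 0.9 0. ] open 0.0178 q [ 52.9  17.9 -14.1  -0.  -58.1 -48. ]
```

View pics/s8.png

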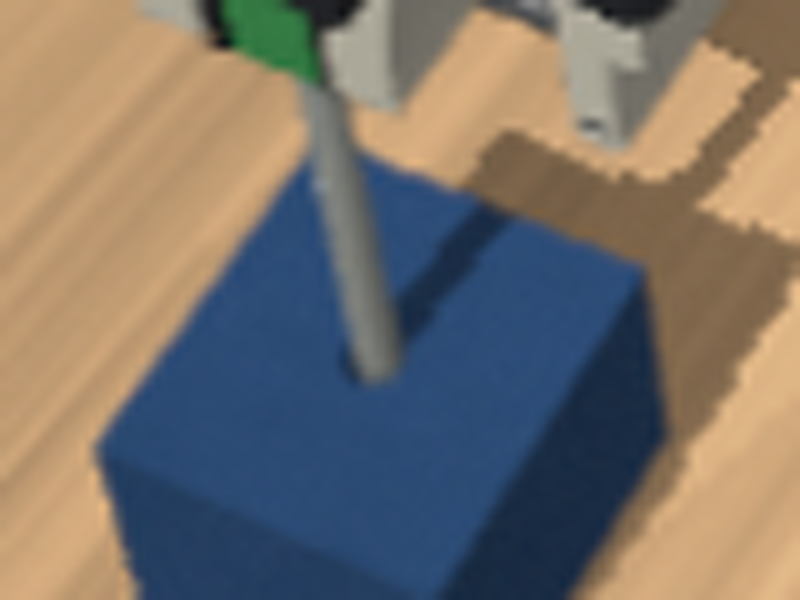

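Emit:
{"name": "servo_tool", "arguments": {"motion": [{"offset": [0,0,-0.0008],"roll": 0,"claw": -1},{"offset": [0.002,0,0],"roll": 0,"claw": -1},{"offset": [0.002,0,0],"roll": 0,"claw": -1},{"offset": [0,0,0],"roll": 0,"claw": -1}]}}

```text
clock: 19.62
tool_pos: [0.5022, 0.3453, 0.1438]
orientation: [38.5, 90.0, -136.6]
force: [0.0, -0.0, -1.9]
opening: 0.0175
```

Run:
```python
from h import *
from plant import ctrl
o=ctrl.get_obs();show(o)
```

```text
t 19.62 tcp [0.5022 0.3453 0.1438] toolx [-4.e-04 -3.e-04 -1.e+00] jaw -175.12 F [ 0.  -0.  -1.9] open 0.0175 q [ 52.9  18.2 -14.3  -0.  -57.6 -48. ]
```

The tip is 7 mm into the hole with no contact force. Lower on.

Emit:
{"name": "servo_tool", "arguments": {"motion": [{"offset": [0.005,0,0],"roll": 0,"claw": -1},{"offset": [0.006,0,0],"roll": 0,"claw": -1},{"offset": [0,0,0],"roll": 0,"claw": -1}]}}

```text
clock: 20.0
tool_pos: [0.502, 0.3451, 0.1322]
orientation: [41.6, 89.9, -133.5]
force: [0.7, -0.1, -0.4]
opening: 0.0177
```

Emit:
{"name": "servo_tool", "arguments": {"motion": [{"offset": [0.008,0,0],"roll": 0,"claw": -1},{"offset": [0.008,0,0],"roll": 0,"claw": -1},{"offset": [0.008,0,0],"roll": 0,"claw": -1},{"offset": [0.006,0,0],"roll": 0,"claw": -1},{"offset": [0.004,0,0],"roll": 0,"claw": -1},{"offset": [0,0,0],"roll": 0,"claw": -1}]}}

```text
clock: 20.75
tool_pos: [0.5022, 0.3453, 0.0987]
orientation: [48.5, 90.0, -126.6]
force: [-0.4, 0.5, -1.2]
opening: 0.0176
```

Emit:
{"name": "servo_tool", "arguments": {"motion": [{"offset": [0.001,0,0],"roll": 0,"claw": -1},{"offset": [0.001,0,0],"roll": 0,"claw": -1},{"offset": [0,0,0],"roll": 0,"claw": -1}]}}

```text
clock: 21.12
tool_pos: [0.5023, 0.3454, 0.0971]
orientation: [-119.9, 90.0, 65.0]
force: [0.1, 0.1, -0.6]
opening: 0.0178
```

Emit:
{"name": "servo_tool", "arguments": {"motion": [{"offset": [0.0007,0,0],"roll": 0,"claw": -1},{"offset": [0,0,0],"roll": 0,"claw": -1}]}}

```text
clock: 21.38
tool_pos: [0.5023, 0.3454, 0.0964]
orientation: [-92.9, 90.0, 92.0]
force: [0.2, 0.1, -1.1]
opening: 0.0177
```

Emit:
{"name": "servo_tool", "arguments": {"motion": [{"offset": [0.0003,0,0],"roll": 0,"claw": -1},{"offset": [0,0,0],"roll": 0,"claw": -1}]}}

```text
clock: 21.62
tool_pos: [0.5023, 0.3454, 0.096]
orientation: [100.9, 90.0, -74.2]
force: [0.6, -0.4, -1.0]
opening: 0.0178
```

Emit:
{"name": "servo_tool", "arguments": {"motion": [{"offset": [0,0,0],"roll": 0,"claw": 0},{"offset": [0,0,0],"roll": 0,"claw": 0},{"offset": [0,0,0],"roll": 0,"claw": 0},{"offset": [0,0,0],"roll": 0,"claw": 0},{"offset": [-0.02,0,0],"roll": 0,"claw": 0.3},{"offset": [-0.04,0,0],"roll": 0,"claw": 0.3},{"offset": [-0.04,0,0],"roll": 0,"claw": 0.3}]}}

```text
clock: 22.5
tool_pos: [0.5022, 0.3453, 0.197]
orientation: [53.1, 90.0, -122.0]
force: [0.5, 0.6, 0.8]
opening: 0.0566
```

Run:
```python
from h import *
from plant import ctrl
o=ctrl.get_obs();show(o)
print(plan(o,(.531,-.2115,.19),-4.4))
s=ctrl.snapshot("side")
cv2.imwrite("pics/s9.png",cv2.resize(s["frame"][264:384,120:240],(600,600),interpolation=cv2.INTER_CUBIC))
P=pts(s,mask(s,"green",(150,280,195,330)));print("handle z max",np.percentile(P[:,2],97))
```

```text
t 22.5 tcp [0.5022 0.3453 0.197 ] toolx [-4.e-04 -6.e-04 -1.e+00] jaw -175.11 F [0.5 0.6 0.8] open 0.0566 q [ 52.9  15.6 -10.4   0.  -64.  -48. ]
(array([0.00731314, 0.55717782, 0.01875065]), np.float64(9.290602887957448))
handle z max 0.13728589552402493
```

View pics/s9.png

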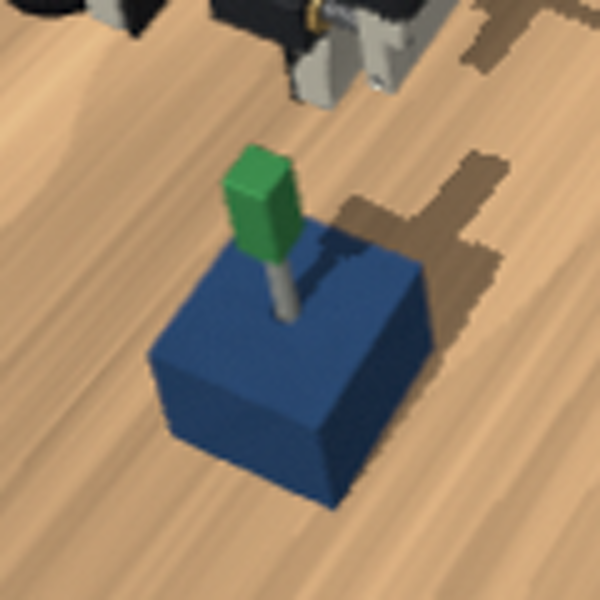

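The rod is back upright in its stand, handle at crop (262,205) with its top at the same height as before. Now to the red post, middle of the rack.

Emit:
{"name": "servo_tool", "arguments": {"motion": [{"offset": [0,0,0],"roll": 9.3,"claw": 0.3},{"offset": [0,0.0553,-0.0071],"roll": 0,"claw": 0.3},{"offset": [0,0.0553,-0.0071],"roll": 0,"claw": 0.3},{"offset": [0,0.0553,-0.0071],"roll": 0,"claw": 0.3},{"offset": [0,0.0553,-0.0071],"roll": 0,"claw": 0.3},{"offset": [0,0.0553,-0.0071],"roll": 0,"claw": 0.3},{"offset": [0,0.0553,-0.0071],"roll": 0,"claw": 0.3},{"offset": [0,0.0553,-0.0071],"roll": 0,"claw": 0.3},{"offset": [0,0.0553,-0.0071],"roll": 0,"claw": 0.3},{"offset": [0,0.0553,-0.0071],"roll": 0,"claw": 0.3},{"offset": [0,0.0553,-0.0071],"roll": 0,"claw": 0.3},{"offset": [0,0,0],"roll": 0,"claw": 0.3}]}}

```text
clock: 24.05
tool_pos: [0.5301, -0.2147, 0.1955]
orientation: [27.5, 90.0, -157.2]
force: [0.1, -0.4, 0.2]
opening: 0.0568
```

Emit:
{"name": "servo_tool", "arguments": {"motion": [{"offset": [0,0,0],"roll": 0,"claw": 0.3},{"offset": [0,0,0],"roll": 0,"claw": 0.3}]}}

```text
clock: 24.3
tool_pos: [0.5306, -0.2104, 0.1961]
orientation: [-144.0, 90.0, 31.6]
force: [1.3, 0.8, 0.9]
opening: 0.0571
```

Run:
```python
from h import *
from plant import ctrl
o=ctrl.get_obs();show(o)
print(plan(o,(.5307,-.2115,.14),-4.4))
s=ctrl.snapshot("side");t=ctrl.snapshot("top")
cv2.imwrite("pics/s10.png",cv2.resize(s["frame"][100:220,240:360],(600,600),interpolation=cv2.INTER_CUBIC))
```

```text
t 24.3 tcp [ 0.5306 -0.2104  0.1961] toolx [ 2.e-04  1.e-04 -1.e+00] jaw 175.65 F [1.3 0.8 0.9] open 0.0571 q [ -2.   12.1 -15.3  -0.  -62.6  -2.3]
(array([ 0.05612208,  0.00106636, -0.00014865]), np.float64(0.05472368088302915))
```

View pics/s10.png

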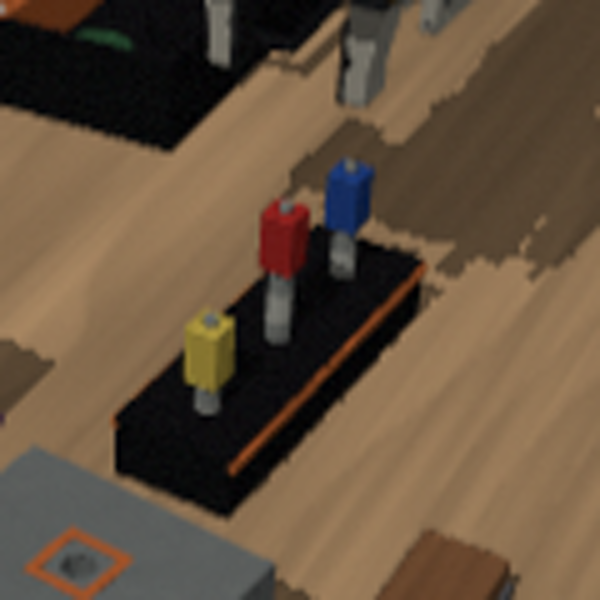

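Emit:
{"name": "servo_tool", "arguments": {"motion": [{"offset": [0.03,0.0007,0],"roll": 0,"claw": 0.3},{"offset": [0.035,0,0],"roll": 0,"claw": 0.3},{"offset": [0.03,0,0],"roll": 0,"claw": 0.3},{"offset": [0.018,0,0],"roll": 0,"claw": 0.3},{"offset": [0,0,0],"roll": 0,"claw": 0.3},{"offset": [0,0,0],"roll": 0,"claw": 0.3}]}}

```text
clock: 25.15
tool_pos: [0.5313, -0.2117, 0.084]
orientation: [170.2, 89.9, -14.1]
force: [0.4, 0.4, 0.2]
opening: 0.0569
```

Run:
```python
from h import *
from plant import ctrl
o=ctrl.get_obs();show(o)
print(plan(o,(.5307,-.2115,.083),-4.4))
s=ctrl.snapshot("side")
cv2.imwrite("pics/s11.png",cv2.resize(s["frame"][100:220,240:360],(600,600),interpolation=cv2.INTER_CUBIC))
```

```text
t 25.15 tcp [ 0.5313 -0.2117  0.084 ] toolx [ 1.2e-03 -3.0e-04 -1.0e+00] jaw 175.65 F [0.4 0.4 0.2] open 0.0569 q [ -2.1  18.5 -23.    0.  -48.4  -2.2]
(array([ 0.00101862, -0.00018139,  0.00058007]), np.float64(0.047516348029859046))
```

View pics/s11.png

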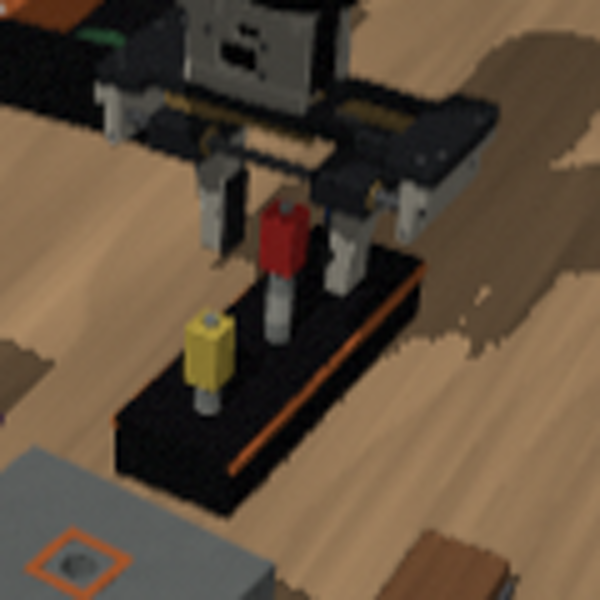

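The red head at (284,240) sits between the fingers. Close.

Emit:
{"name": "servo_tool", "arguments": {"motion": [{"offset": [0.001,0,0],"roll": 0,"claw": -1},{"offset": [0,0,0],"roll": 0,"claw": -1},{"offset": [0,0,0],"roll": 0,"claw": -1},{"offset": [0,0,0],"roll": 0,"claw": -1},{"offset": [0,0,0],"roll": 0,"claw": -1},{"offset": [0,0,0],"roll": 0,"claw": -1},{"offset": [0,0,0],"roll": 0,"claw": -1},{"offset": [0,0,0],"roll": 0,"claw": -1}]}}

```text
clock: 26.2
tool_pos: [0.5305, -0.2121, 0.0821]
orientation: [145.2, 90.0, -39.2]
force: [-0.9, -1.0, 1.8]
opening: 0.0195
```

Run:
```python
from h import *
from plant import ctrl
o=ctrl.get_obs();show(o)
```

```text
t 26.2 tcp [ 0.5305 -0.2121  0.0821] toolx [ 0. -0. -1.] jaw 175.59 F [-0.9 -1.   1.8] open 0.0195 q [ -2.2  18.6 -23.1   0.  -48.2  -2.2]
```

Emit:
{"name": "servo_tool", "arguments": {"motion": [{"offset": [-0.015,0,0],"roll": 0,"claw": -1},{"offset": [-0.03,0,0],"roll": 0,"claw": -1},{"offset": [-0.04,0,0],"roll": 0,"claw": -1},{"offset": [-0.035,0,0],"roll": 0,"claw": -1},{"offset": [0,-0.03,0.004],"roll": 0,"claw": -1},{"offset": [0,-0.045,0.007],"roll": 0,"claw": -1},{"offset": [0,-0.05,0.007],"roll": 0,"claw": -1},{"offset": [0,-0.05,0.007],"roll": 0,"claw": -1},{"offset": [0,-0.045,0.007],"roll": 0,"claw": -1},{"offset": [0,-0.0337,0.0051],"roll": 0,"claw": -1},{"offset": [0,0,0],"roll": 0,"claw": -1},{"offset": [0,0,0],"roll": 0,"claw": -1}]}}

```text
clock: 27.7
tool_pos: [0.513, 0.0437, 0.2026]
orientation: [-155.3, 90.0, 20.4]
force: [0.1, 0.6, -1.1]
opening: 0.02
```

Emit:
{"name": "servo_tool", "arguments": {"motion": [{"offset": [0.01,0,0],"roll": 0,"claw": -1},{"offset": [0.01,0,0],"roll": 0,"claw": -1},{"offset": [0,0,0],"roll": 0,"claw": -1},{"offset": [0,0,0],"roll": 0,"claw": -1}]}}

```text
clock: 28.2
tool_pos: [0.5131, 0.0434, 0.1819]
orientation: [49.0, 90.0, -135.4]
force: [-0.2, 0.5, -1.1]
opening: 0.0199
```

Run:
```python
from h import *
from plant import ctrl
o=ctrl.get_obs();show(o)
print(plan(o,(.513,.0437,.1821),-4.4))
s=ctrl.snapshot("side");pickle.dump((o,s),open("overso.pkl","wb"))
cv2.imwrite("pics/s12.png",cv2.resize(s["frame"][160:240,210:310],(750,600),interpolation=cv2.INTER_CUBIC))
x,y,z=o["tool_pos"]
print("foot,landing proj",((proj(s,[[x,y,z-.0821],[x,y,.08]])-[210,160]+.5)*7.5).round(0),proj(s,[[x,y,z-.0821],[x,y,.08]]))
```

```text
t 28.2 tcp [0.5131 0.0434 0.1819] toolx [-3.e-04 -3.e-04 -1.e+00] jaw 175.57 F [-0.2  0.5 -1.1] open 0.0199 q [ 26.7   7.5 -23.    0.  -59.5 -31.1]
(array([-0.00015609, -0.00028167,  0.00011355]), np.float64(-0.03443863207522213))
foot,landing proj [[343. 348.]
 [344. 397.]] [[255.26476654 205.85278451]
 [255.32151857 212.43789435]]
```

View pics/s12.png

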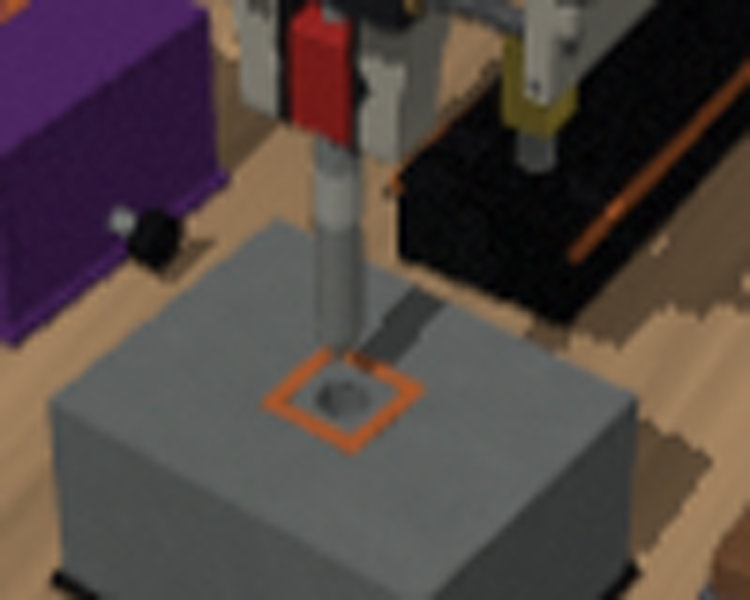

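Run:
```python
from h import *
o,s=pickle.load(open("overso.pkl","rb"))
g=cv2.cvtColor(s["frame"],cv2.COLOR_BGR2GRAY)
print(g[192:210,247:264]); print(g[206:222,247:264])
m=mask(s,"orange",(235,195,275,225)); print(cen(cv2.fillConvexPoly(np.zeros_like(m),cv2.convexHull(cv2.findNonZero(m)),255)), cv2.convexHull(cv2.findNonZero(m))[:,0].tolist())
s0=load("side0.pkl");m=mask(s0,"orange",(235,195,275,225)); print(cv2.convexHull(cv2.findNonZero(m))[:,0].tolist())
```

```text
[[ 96  96  96  97  96  85  91  90  83  76  68  89 113 113 116 116   7]
 [ 95  96  95  96  96  87  90  89  82  76  69  87 112 117 119 118  13]
 [ 97  96  96  96  95  85  90  89  82  76  69  84 111 116 121 118  50]
 [ 96  97  98  97  96  85  90  89  84  76  67  77 100 110 116 112  96]
 [ 96  97  97  97  97  86  89  90  84  78  67  78  95  96  99 103 110]
 [ 96  95  95  97  97  85  91  90  83  76  68  78  97  97  96  95 100]
 [ 97  95  95  96  95  84  91  90  84  77  68  78  97  98  97  96  95]
 [ 95  95  96  95  95  84  90  89  85  76  67  79  96  96  96  94  84]
 [ 95  96  94  96  95  83  91  90  84  77  67  77  95  96  94  83  55]
 [ 95  95  95  97  95  83  90  89  83  78  68  78  96  95  83  54  54]
 [ 97  97  97  96  96  87  90  90  84  77  68  78  96  93  55  54  55]
 [ 96  96  96  94  96  91  90  89  83  78  70  80  94  85  55  55  56]
 [ 97  97  96  97  96  86  91  90  84  79  70  90  84  56  55  56  56]
 [ 95  95  96  95  96  88  90  86  80  72  74  84  56  57  56  55  56]
 [ 94  94  96  95  94  98  89  77  69  70  77  56  54  56  55  56  56]
 [ 96  94  93  96 101 102  93  81  
[... 909 characters left out ...]
3 103 101 101  96  95  97 101 102  99  93  84  97]
 [ 94  95  96  98 101 102 104 103 101  99 101 105 101  86  90  96  97]
 [ 95  96  96  96  95  94 100 103 103 102 104 101  94  90  94  95  97]
 [ 96  96  96  96  95  95  95  94  98 101 104  94  96  96  97  96  96]
 [ 96  95  95  93  93  95  94  96  92  94  98  96  96  97  95  95  95]
 [ 94  94  93  94  94  95  96  95  96  95  94  95  96  96  96  95  95]]
[255.20879121 212.36813187] [[265, 212], [260, 217], [257, 219], [255, 219], [245, 214], [245, 213], [250, 208], [253, 206], [257, 207], [260, 208], [264, 210], [265, 211]]
[[265, 212], [260, 217], [257, 219], [255, 219], [245, 214], [245, 213], [250, 208], [254, 205], [264, 210], [265, 211]]
```

The observed foot at about (254.95, 206) and the mouth at about (255.25, 212.6) agree with the arm's own numbers to about 0.5 mm. I'll descend gently.

Emit:
{"name": "servo_tool", "arguments": {"motion": [{"offset": [0.01,0.0002,0.0003],"roll": 0,"claw": -1},{"offset": [0.007,0,0],"roll": 0,"claw": -1},{"offset": [0,0,0],"roll": 0,"claw": -1}]}}

```text
clock: 28.62
tool_pos: [0.5122, 0.0434, 0.1642]
orientation: [25.7, 89.9, -158.7]
force: [0.7, 0.2, -0.5]
opening: 0.0195
```

Emit:
{"name": "servo_tool", "arguments": {"motion": [{"offset": [0.0015,0,0],"roll": 0,"claw": -1},{"offset": [0.0015,0,0],"roll": 0,"claw": -1},{"offset": [0,0,0],"roll": 0,"claw": -1}]}}

```text
clock: 29.0
tool_pos: [0.5127, 0.0436, 0.1621]
orientation: [-134.3, 90.0, 41.3]
force: [1.0, 0.3, -1.0]
opening: 0.0198
```

Emit:
{"name": "servo_tool", "arguments": {"motion": [{"offset": [0.001,0,0],"roll": 0,"claw": -1},{"offset": [0,0,0],"roll": 0,"claw": -1}]}}

```text
clock: 29.25
tool_pos: [0.5127, 0.0435, 0.161]
orientation: [-8.6, 90.0, 167.0]
force: [-0.2, -0.1, -1.1]
opening: 0.0198
```

Emit:
{"name": "servo_tool", "arguments": {"motion": [{"offset": [0.001,0,0],"roll": 0,"claw": -1},{"offset": [0,0,0],"roll": 0,"claw": -1}]}}

```text
clock: 29.5
tool_pos: [0.5127, 0.0435, 0.16]
orientation: [26.4, 90.0, -158.0]
force: [-0.2, 0.3, -1.4]
opening: 0.0202
```

Emit:
{"name": "servo_tool", "arguments": {"motion": [{"offset": [0.001,0,0],"roll": 0,"claw": -1},{"offset": [0,0,0],"roll": 0,"claw": -1}]}}

```text
clock: 29.75
tool_pos: [0.5127, 0.0435, 0.159]
orientation: [22.2, 90.0, -162.2]
force: [-1.0, 0.1, -1.8]
opening: 0.0196
```

Emit:
{"name": "servo_tool", "arguments": {"motion": [{"offset": [0.001,0,0],"roll": 0,"claw": -1},{"offset": [0,0,0],"roll": 0,"claw": -1}]}}

```text
clock: 30.0
tool_pos: [0.5127, 0.0435, 0.158]
orientation: [23.0, 90.0, -161.4]
force: [-0.3, -0.2, -1.4]
opening: 0.02
```

Emit:
{"name": "servo_tool", "arguments": {"motion": [{"offset": [0.0015,0,0],"roll": 0,"claw": -1},{"offset": [0.0015,0,0],"roll": 0,"claw": -1},{"offset": [0,0,0],"roll": 0,"claw": -1}]}}

```text
clock: 30.38
tool_pos: [0.5126, 0.0435, 0.1549]
orientation: [24.5, 90.0, -159.9]
force: [0.7, 1.2, -0.9]
opening: 0.0197
```

Run:
```python
from h import *
from plant import ctrl
o=ctrl.get_obs();show(o)
s=ctrl.snapshot("side");pickle.dump((o,s),open("inso.pkl","wb"))
cv2.imwrite("pics/s13.png",cv2.resize(s["frame"][160:240,210:310],(750,600),interpolation=cv2.INTER_CUBIC))
```

```text
t 30.38 tcp [0.5126 0.0435 0.1549] toolx [-3.e-04 -1.e-04 -1.e+00] jaw 175.58 F [ 0.7  1.2 -0.9] open 0.0197 q [ 26.7   9.  -25.2  -0.  -55.9 -31.2]
```

View pics/s13.png

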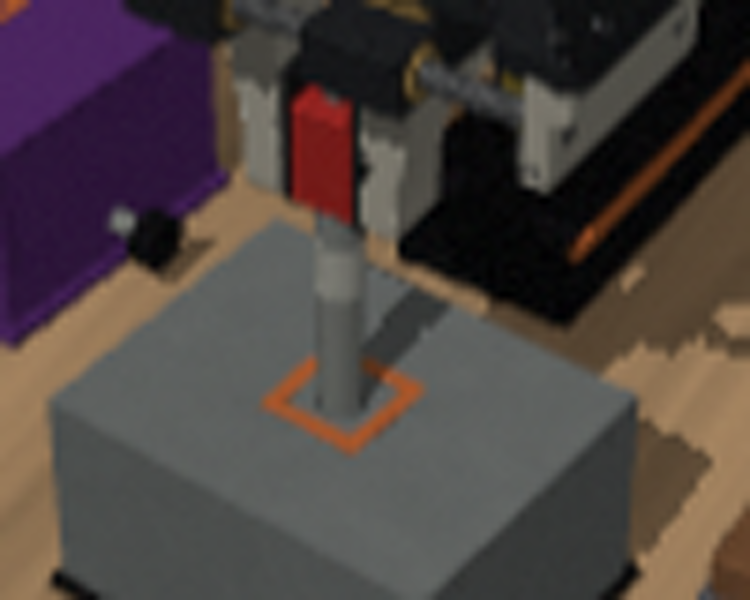

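The post is entering cleanly, its shaft at (339,400) in the mouth at (343,400). Continue down.

Emit:
{"name": "servo_tool", "arguments": {"motion": [{"offset": [0.003,0.0002,0.0004],"roll": 0,"claw": -1},{"offset": [0.004,0,0],"roll": 0,"claw": -1},{"offset": [0.003,0,0],"roll": 0,"claw": -1},{"offset": [0,0,0],"roll": 0,"claw": -1}]}}

```text
clock: 30.92
tool_pos: [0.5121, 0.0433, 0.1447]
orientation: [27.5, 90.0, -157.0]
force: [0.3, 0.7, -1.9]
opening: 0.0201
```

Emit:
{"name": "servo_tool", "arguments": {"motion": [{"offset": [0.004,0,0],"roll": 0,"claw": -1},{"offset": [0.005,0,0],"roll": 0,"claw": -1},{"offset": [0.003,0,0],"roll": 0,"claw": -1},{"offset": [0,0,0],"roll": 0,"claw": -1}]}}

```text
clock: 31.42
tool_pos: [0.5121, 0.0433, 0.1327]
orientation: [26.5, 90.0, -157.9]
force: [-0.6, 0.5, -0.6]
opening: 0.0197
```

Emit:
{"name": "servo_tool", "arguments": {"motion": [{"offset": [0.004,0,0],"roll": 0,"claw": -1},{"offset": [0.004,0,0],"roll": 0,"claw": -1},{"offset": [0.003,0,0],"roll": 0,"claw": -1},{"offset": [0,0,0],"roll": 0,"claw": -1}]}}

```text
clock: 31.92
tool_pos: [0.5121, 0.0433, 0.1217]
orientation: [29.5, 90.0, -154.9]
force: [0.0, 0.1, -1.0]
opening: 0.0196
```

Emit:
{"name": "servo_tool", "arguments": {"motion": [{"offset": [0.004,0,0],"roll": 0,"claw": -1},{"offset": [0.004,0,0],"roll": 0,"claw": -1},{"offset": [0.003,0,0],"roll": 0,"claw": -1},{"offset": [0.001,0,0],"roll": 0,"claw": -1},{"offset": [0,0,0],"roll": 0,"claw": -1}]}}

```text
clock: 32.55
tool_pos: [0.5123, 0.0434, 0.11]
orientation: [34.8, 90.0, -149.6]
force: [0.3, -0.7, -1.4]
opening: 0.0202
```

Emit:
{"name": "servo_tool", "arguments": {"motion": [{"offset": [0.001,0,0],"roll": 0,"claw": -1},{"offset": [0.001,0,0],"roll": 0,"claw": -1},{"offset": [0,0,0],"roll": 0,"claw": -1}]}}

```text
clock: 32.92
tool_pos: [0.5123, 0.0434, 0.108]
orientation: [2.5, 90.0, 178.1]
force: [-0.1, 0.0, 0.1]
opening: 0.02
```

Emit:
{"name": "servo_tool", "arguments": {"motion": [{"offset": [0.0006,0,0],"roll": 0,"claw": -1},{"offset": [0,0,0],"roll": 0,"claw": -1}]}}

```text
clock: 33.17
tool_pos: [0.5123, 0.0434, 0.1074]
orientation: [-1.6, 90.0, 174.0]
force: [0.1, -0.1, -0.4]
opening: 0.0199
```

Emit:
{"name": "servo_tool", "arguments": {"motion": [{"offset": [0.0006,0,0],"roll": 0,"claw": -1},{"offset": [0,0,0],"roll": 0,"claw": -1}]}}

```text
clock: 33.42
tool_pos: [0.5123, 0.0433, 0.1068]
orientation: [9.7, 90.0, -174.7]
force: [0.5, 1.0, -1.5]
opening: 0.0198
```

Emit:
{"name": "servo_tool", "arguments": {"motion": [{"offset": [0.0006,0,0],"roll": 0,"claw": -1},{"offset": [0,0,0],"roll": 0,"claw": -1}]}}

```text
clock: 33.67
tool_pos: [0.5123, 0.0434, 0.1062]
orientation: [20.0, 90.0, -164.4]
force: [-0.5, -0.8, -2.0]
opening: 0.0199
```

Emit:
{"name": "servo_tool", "arguments": {"motion": [{"offset": [0.0005,0,0],"roll": 0,"claw": -1},{"offset": [0,0,0],"roll": 0,"claw": -1}]}}

```text
clock: 33.92
tool_pos: [0.5124, 0.0434, 0.1059]
orientation: [-178.2, 90.0, -2.6]
force: [-0.1, 0.6, 0.2]
opening: 0.0201
```

Emit:
{"name": "servo_tool", "arguments": {"motion": [{"offset": [0.0004,0,0],"roll": 0,"claw": -1},{"offset": [0,0,0],"roll": 0,"claw": -1},{"offset": [0,0,0],"roll": 0,"claw": -1}]}}

```text
clock: 34.3
tool_pos: [0.5124, 0.0434, 0.1056]
orientation: [-170.1, 90.0, 5.5]
force: [-0.9, -0.5, 3.8]
opening: 0.0201
```

The post rests on the bottom with about 4 N, at the height predicted from the rod. Release.

Emit:
{"name": "servo_tool", "arguments": {"motion": [{"offset": [0,0,0],"roll": 0,"claw": 0},{"offset": [0,0,0],"roll": 0,"claw": 0},{"offset": [0,0,0],"roll": 0,"claw": 0},{"offset": [0,0,0],"roll": 0,"claw": 0},{"offset": [0,0,0],"roll": 0,"claw": 0}]}}

```text
clock: 34.92
tool_pos: [0.5123, 0.0434, 0.1053]
orientation: [4.4, 90.0, 180.0]
force: [1.0, -0.0, -0.2]
opening: 0.0436
```

Emit:
{"name": "servo_tool", "arguments": {"motion": [{"offset": [-0.01,0,0],"roll": 0,"claw": 0},{"offset": [-0.03,0,0],"roll": 0,"claw": 0},{"offset": [-0.04,0,0],"roll": 0,"claw": 0},{"offset": [-0.04,0,0],"roll": 0,"claw": 0},{"offset": [0,-0.05,0],"roll": 0,"claw": 0},{"offset": [0,-0.05,0],"roll": 0,"claw": 0},{"offset": [0,-0.05,0],"roll": 0,"claw": 0},{"offset": [0,0,0],"roll": 0,"claw": 0},{"offset": [0,0,0],"roll": 0,"claw": 0}]}}

```text
clock: 36.05
tool_pos: [0.5237, 0.193, 0.2257]
orientation: [81.3, 90.0, -103.1]
force: [0.5, 0.3, -0.9]
opening: 0.0438
```

Run:
```python
from h import *
from plant import ctrl
o=ctrl.get_obs();show(o)
s=ctrl.snapshot("side");t=ctrl.snapshot("top");pickle.dump((o,s,t),open("end.pkl","wb"))
cv2.imwrite("pics/s14.png",cv2.resize(s["frame"][160:240,210:310],(750,600),interpolation=cv2.INTER_CUBIC))
cv2.imwrite("pics/s14f.png",s["frame"]);cv2.imwrite("pics/t14f.png",t["frame"])
```

```text
t 36.05 tcp [0.5237 0.193  0.2257] toolx [-0.e+00 -1.e-04 -1.e+00] jaw 175.63 F [ 0.5  0.3 -0.9] open 0.0438 q [ 40.3   9.6 -14.3   0.  -66.  -44.7]
```

View pics/s14.png

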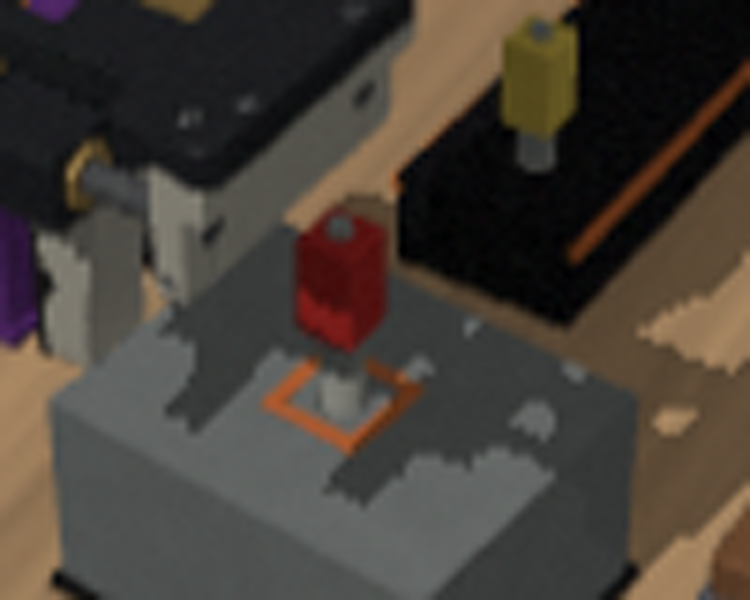

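View pics/s14f.png

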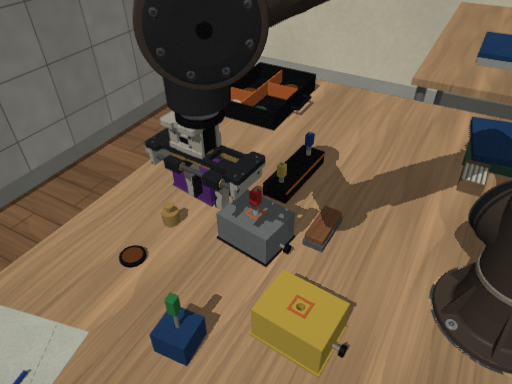

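View pics/t14f.png

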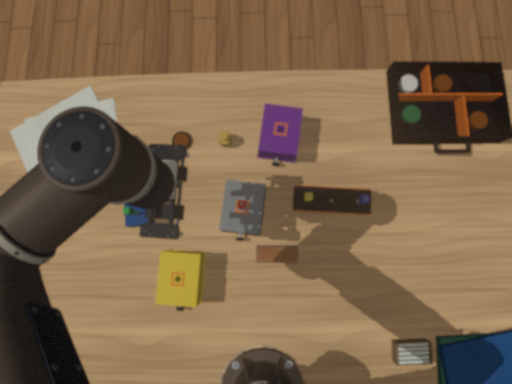

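The red post stands upright in the socket with the white band at the rim, around (343,400) in the crop. The rod is in its stand at (173,310), yellow and blue are in the rack, and the bystanders are unmoved. One height check, then hand in.

Run:
```python
from h import *
from plant import ctrl
o,s,t=load("end.pkl")
for n,S,b in(("side",s,(245,180,268,210)),("top",t,(232,195,252,215))):
    m=cv2.inRange(hsv(S),np.array((0,150,40)),np.array((5,255,255)))|cv2.inRange(hsv(S),np.array((172,150,40)),np.array((180,255,255)))
    k=np.zeros_like(m);k[b[1]:b[3],b[0]:b[2]]=m[b[1]:b[3],b[0]:b[2]];P=pts(S,k);print(n,len(P),np.percentile(P[:,2],[50,95]),"expect .144")
s0=load("side0.pkl");d=cv2.absdiff(s0["frame"],s["frame"]).max(2)
for nm,b in(("weight",(160,200,182,228)),("filter",(117,244,150,268)),("rod",(160,290,190,330))): print(nm,np.median(d[b[1]:b[3],b[0]:b[2]]))
print(ctrl.close_job())
```

```text
side 160 [0.13272217 0.14471183] expect .144
top 16 [0.14491474 0.14595839] expect .144
weight 13.0
filter 9.0
rod 9.0
the job is handed in; nothing more can be done
None
```

I measured the socket with the depth rod and planted the red post in it. I handed the job in at about 36 s, under the 64 s limit; no verdict was reported.

**Depth:** I lowered the rod to the bottom and held it there for about a second at 3–5 N. That gave a depth of about 56 mm, and the camera's depth reading inside the hole agreed. This is within the red post's range of 51–69 mm.

**Rod:** It went back into its stand without any contact force I could feel. It stands upright, with its handle top at the same height as before.

**Post:** I lowered the red post in small steps. It touched bottom at the height the rod predicted, with about 4 N, and I released it there.

**Last checks:**
- **Red head:** its top is at about 145 mm, against an expected 144 mm.
- **White band:** it is at the rim of the socket in the side view.
- **Yellow and blue posts:** both still stand in the rack.
- **Bystanders:** the weight, eraser and filter look unmoved by eye. A frame comparison of the weight, filter and rod showed small differences, which I put down to changed lighting and shadows.
- **Gripper:** it is open and clear of everything.

**Disagreements:** The two cameras and the arm's own position differed by 1–3 mm at the socket and the stand. I used values in between and checked the force on the way in. At the start I also turned the wrist the wrong way and had to turn it back, which cost about 3 s.

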